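Start the press bolt in the pellet press

ROBOT

A 7-joint arm with a two-finger parallel gripper is mounted at the origin on the work surface; the furniture and walls round the work are solid. World frame = base frame: x ahead of the robot, y to its left, z up, the work surface at z = 0. Lengths are in m, angles in rad, forces in N, time in s.
With the tool pointing down it reaches from about 0.425 to 0.925 m from the base axis. Payload 6.8 kg.
Tool frame: the origin (TCP) lies on the centre line of the jaws, within the pads' length; the fingertips stand 19 mm ahead of it and the grasp point (between the pads) is the TCP; z points along the fingers, y is the line along which they close (so a half turn about z gives the same grasp; the last joint's range is limited). The gripper opens to 85 mm and grips with 20 to 120 N. Pads are 22 mm wide; open, the fingers measure 114 mm over their backs; the gripper's body (76 mm by 85 mm) begins 54 mm behind the grasp point. The pads swing forward as they close: fully open they stand 13 mm farther back than shut.
Start: joints at [1.111, 0.477, 0.022, 1.555, -0.011, 1.109, -0.083], TCP at [0.233, -0.634, 0.25] pointing down, gripper open.
Joint ranges: [-2.96, 2.96], [-0.34, 2.1], [-1.41, 1.46], [0.24, 2.44], [-1.37, 4.51], [0.17, 1.92], [-2.96, 2.96]. Speed limits (rad/s): [2.39, 2.39, 3.14, 3.14, 3.14, 3.14, 3.14].

INTERFACE

Orientations are given as a rotation vector (axis times angle).
In Python, from bench import r gives the robot as it stands. The module is installed in compiled form; this text tells all that it offers.
- The arm moves only by the tool arm_command, never from a script. Its argument "rows" is a list of rows, each an object of numbers: "fingers": the opening, from -1 (shut) to 1 (fully open); "x", "y", "z": the shift along the tool's x, y, z in m; "ax", "ay", "az": the turn, a rotation vector about the tool's x, y, z in degrees. In form: [{"fingers": .., "x": .., "y": .., "z": .., "ax": .., "ay": .., "az": ..}, ...]. A call has 1 to 10 rows; each row shifts and turns the commanded pose from where the row before left it, along the tool's axes as they then stand; what a row does not reach is not made up. A row lasts 1/12 s, in which the tool goes at most 41.7 mm and 7.16 degrees, less where a joint would pass 70% of its speed; a pose out of reach is approached as far as the arm can. A call is refused whole if a number of a shift passes 0.0417 or a number of a turn 7.16, either way. A call with a gripper value outside its range is refused whole. The fingers move at their own pace and stop on an object; "grip_force" is the grip in N (left out, the last holds). Time passes only in rows, so rows that do not move let the fingers close. It gives the time, the measured TCP pose, the force, the opening and the grip force at its end, in the units of the state.
- r.get_obs(): the state, without advancing time (a new reading comes with each control period).
- r.grab_frame(name): name is "side" or "top" or "wrist"; returns a dict with "frame" (384x512x3 uint8, red, green, blue), "depth" (384x512 float32, m along the optical axis (not along the pixel's ray), 0 where there is no reading), "K" (3x3 intrinsics, pixels), "distortion" ([k1, k2, p1, p2, k3] as OpenCV has them; the pictures are not rectified), "world_from_camera" (4x4, takes a point from camera to world coordinates). Camera axes: x right, y down, z forward; pixel columns grow to the right and rows downward; lengths in m; the calibration is good to about 2 mm. A picture is of the moment at which its call begins.
- r.hand_in(): hands the job in; it is judged then, once.
The state is a dict: "clock": time; "joints": joint angles; "qvel": joint speeds; "tau": joint torques, N m; "tcp_pos": TCP position; "orientation": TCP orientation; "contact_force": force on the tool from outside, world axes, zero at the start; "moment": the same for the moment, N m; "grip_width": finger opening in m; "gripper_force": force on a finger pad.
Only numpy, scipy, OpenCV 4.12 (cv2) and the standard library are available. Lean on these libraries where they do the work, as an engineer would, in place of code of your own. Each camera call takes 0.05 s, during which the arm holds its last target. There are 200 camera calls.

TASK

Take the knurled press bolt out of the die storage block and stand it upright in the mouth of the pellet press. Turn it backward (anticlockwise from above) until you notice the thread drop in, then forward (clockwise) one full turn from there, so that it is started squarely and not cross-threaded. Finish while still holding the bolt by its head, ready to be run down; leave the other things where they are.

Things in the scene. Friction and masses are not known exactly. Their poses are not given: they have to be found in the camera images.
- press: Hand pellet press, fixed: round dark foot 110 mm across, on it an aluminium barrel 52 mm across with an open mouth (bore 33 mm), rim 77 mm above the bench; a thin nozzle 26 mm up points 56 mm out along its own +y. Origin on the barrel axis at bench height, z up. The bore has a coarse right-handed two-start thread: two ridges 2 mm thick, 23.6 mm clear between them, 12 mm travel a turn, 2.5 turns.
- press_mouth (a point): Point on the barrel axis level with the ridges' top ends, 72 mm above the bench, 5 mm below the rim. What stands on the ridges rises when turned anticlockwise and drops 6 mm past either top end (near the ends a loose bolt leans up to 5 degrees); clockwise from there it runs under them, into the thread.
- ridge_end (a point): Top end of one thread ridge in the press, on the upper face, 11.8 mm from the barrel axis along the press's own +x; the other ridge ends opposite, at -x.
- bolt_head (a point): Centre of the press bolt's knurled steel head (36 mm across, 40 mm high; grasp here from above), z up along the bolt. Loose, 0.4 kg, 112 mm long; at first it hangs in the block by its collar (43 mm across, 20 to 26 mm below this point), turned anyhow. Its height on the press: 138 mm just before the drop, 132 just after, 120 one turn on. Play in the thread 1.5 mm along the axis, 1 mm sideways.
- bolt_thread_end (a point): Lower end of one of the bolt's two thread ridges, on the lower face, 66 mm below the head centre and 15 mm from the axis along the bolt's own x; the other is opposite. The thread is 30 mm across; below it is a plain pilot 22 mm across, 26 mm long, with a chamfered tip. Turned anticlockwise, the bolt drops when these ends pass the ends of the ridges in the press.
- block_hole (a point): Centre of the mouth of the bolt's hole (33.5 mm wide, 67 mm deep) in the top of the fixed black plastic storage block, 70 mm above the bench. Block 66 x 150 x 70 mm, long along its own y; this hole is 42 mm from its centre toward -y, a second one 42 mm toward +y.
- plunger: Bystander: plain steel plunger with a flat 30 mm head, in the block's second hole; its top is 78 mm above the bench. Origin at its tip, 64 mm below its top.
- spanner: Bystander: open spanner 175 mm long, 6 mm thick, lying on the bench. Origin at the centre of its underside.
- jar: Bystander: small round jar with a screw cap, 48 mm across and 60 mm high. Origin at the centre of its underside.
- monitor: Furniture, fixed: flat monitor that stands along the left of the work, facing right. Screen 560 mm wide along its own x, 22 mm thick, from 120 to 465 mm above the bench, its face 55 mm from this point toward the work (own +y). Origin at the centre of its foot, at bench height. The arm may start behind it: lift over it first.
Mind the look-alikes: they are no part of the job. Leave any pink look-alike of the part that bears bolt_head alone.

How it is judged:
By the outcome, as a careful person would: the job done as asked, in the order asked, and still so for the second after the job is handed in, while the arm keeps its last pose, push and grip.
It also fails if it takes over 72 s, if anything falls off the work surface, if the arm or the gripper's body presses on something with over 40 N, if the wrist force passes 120 N, or if a joint passes its speed limit or range.

## Working session

There is one attempt and no reset: what is moved stays moved. The work goes in short steps, Python scripts to look and compute and a tool call to move; the robot and the scene stay as the last step left them, time stands still between calls to the robot, and variables do not carry over. Pictures are saved under pics/ and viewed, at most 13 in all, crops included, and the job is handed in when it is done.

Besides the shell and the picture viewer there is one more tool, called after "Request:" as name(argument=value, ...) on one line, values as JSON. arm_command: Moves the arm, as the interface text tells. Its arguments: {"type":"object","properties":{"rows":{"type":"array"},"grip_force":{"type":"number"}},"required":["rows"]}

```bash
mkdir -p pics
cat > h.py <<'E'
import numpy as np, cv2
from scipy.spatial.transform import Rotation as R
from bench import r
def grab(n,save=None):
    f=r.grab_frame(n)
    if save: cv2.imwrite('pics/'+save,cv2.cvtColor(f['frame'],cv2.COLOR_RGB2BGR)); np.savez('pics/'+save+'.npz',**f)
    return f
def ray(f,u,v):
    p=cv2.undistortPoints(np.array([[[u,v]]],float),f['K'],np.array(f['distortion']))[0,0]
    T=f['world_from_camera']; return T[:3,3],T[:3,:3]@np.array([p[0],p[1],1])
def atz(f,u,v,z):
    o,d=ray(f,u,v); return o+d*(z-o[2])/d[2]
def cloud(f):
    h,w=f['depth'].shape; u,v=np.meshgrid(np.arange(w),np.arange(h))
    p=cv2.undistortPoints(np.stack([u,v],-1).reshape(-1,1,2).astype(float),f['K'],np.array(f['distortion'])).reshape(h,w,2)
    c=np.dstack([p,np.ones((h,w))])*f['depth'][...,None]
    T=f['world_from_camera']; return c@T[:3,:3].T+T[:3,3]
def st():
    o=r.get_obs(); print({k:np.round(o[k],4) for k in o if k not in('tau','qvel')}); print(np.round(R.from_rotvec(o['orientation']).as_matrix(),3)); return o
E
python3 - <<'E'
from h import *
st()
a=grab('top','top0.png');b=grab('side','side0.png')
for f in(a,b): print(f['K'],np.round(f['world_from_camera'],3))
A=[cv2.imread('pics/top0.png'),cv2.imread('pics/side0.png')]
E
```

```text
{'clock': np.float64(0.0), 'joints': array([ 1.1109,  0.4778,  0.0223,  1.5565, -0.0115,  1.1093, -0.0831]), 'tcp_pos': array([ 0.2324, -0.6331,  0.2493]), 'orientation': array([-3.0913e+00, -5.4950e-01,  7.0000e-04]), 'contact_force': array([0.0583, 0.0109, 0.3023]), 'moment': array([-0.0269, -0.0272, -0.0069]), 'gripper_force': np.float64(0.0), 'grip_width': np.float64(0.0852)}
[[ 0.939  0.345 -0.001]
 [ 0.345 -0.939  0.002]
 [-0.    -0.002 -1.   ]]
[[410.24088925   0.         256.73461869]
 [  0.         410.24088925 192.37388617]
 [  0.           0.           1.        ]] [[-0.017 -0.995  0.101  0.366]
 [-0.998  0.023  0.053  0.049]
 [-0.055 -0.1   -0.993  1.223]
 [ 0.     0.     0.     1.   ]]
[[414.71309392   0.         259.99931521]
 [  0.         414.71309392 192.29161949]
 [  0.           0.           1.        ]] [[ 0.982  0.142 -0.126  0.624]
 [ 0.19  -0.755  0.628 -0.641]
 [-0.006 -0.641 -0.768  0.998]
 [ 0.     0.     0.     1.   ]]
```

View pics/top0.png

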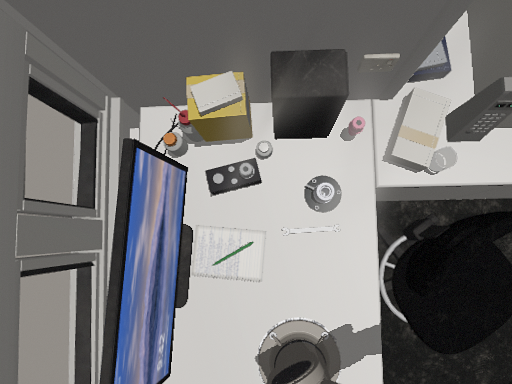

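View pics/side0.png

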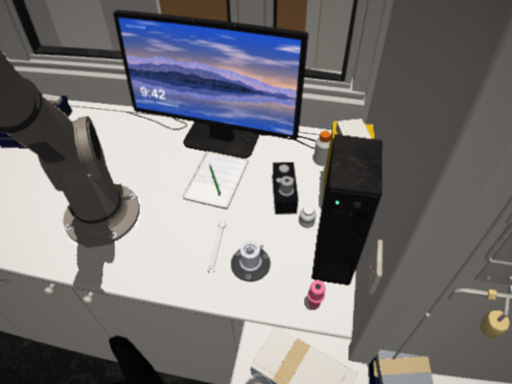

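Top view: block at (233,176) with the candidate bolt head at about (246,170) and the plunger at (218,178). The press is at (323,192), nozzle side at (307,185). The spanner is at (311,230) and the jar at (264,149). The pink look-alike is at (358,124) (side view (317,292)).

Possible confusions for the bolt: the grey head at (246,170), the plunger at (218,178), the pink item at (358,124) and the jar at (264,149). I choose the grey knurled head at (246,170) and will check it in a crop.

Run:
```python
from h import *
t=dict(np.load('pics/top0.png.npz'));s=dict(np.load('pics/side0.png.npz'))
P=cloud(t);Q=cloud(s)
for n,c in (('top',P),('side',Q)):
    for nm,lo,hi in (('bolt',.105,.14),('block',.062,.0705),('press rim',.070,.083)):
        pass
def dump(c,x0,x1,y0,y1,z0,z1):
    m=(c[...,0]>x0)&(c[...,0]<x1)&(c[...,1]>y0)&(c[...,1]<y1)&(c[...,2]>z0)&(c[...,2]<z1)
    p=c[m]; print(m.sum(), p.mean(0).round(4) if m.any() else '', p.min(0).round(4),p.max(0).round(4)) if m.any() else print(0)
    return p
for u,v in((246,170),(218,178),(323,192),(358,124),(264,149)): print(u,v,P[v,u].round(3))
for c in(P,Q):
  dump(c,.4,.75,-.05,.25,.09,.14); dump(c,.4,.75,-.05,.25,.055,.078)
  p=dump(c,.4,.62,-.25,-.05,.06,.09)
  p=dump(c,.4,.75,0.0,.25,.05,.077)
  if len(p): 
    b=cv2.minAreaRect((p[:,:2]*1000).astype(np.float32)); print(b)
A=cv2.imread('pics/top0.png')[135:225,190:360];A=cv2.resize(A,None,fx=4.5,fy=4.5,interpolation=3)
cv2.imwrite('pics/c1.png',A)
B=cv2.imread('pics/side0.png')[150:290,200:340];B=cv2.resize(B,None,fx=4.2,fy=4.2,interpolation=3)
cv2.imwrite('pics/c2.png',B)
```

```text
246 170 [0.54  0.136 0.117]
218 178 [0.526 0.219 0.077]
323 192 [ 0.484 -0.08   0.032]
358 124 [ 0.661 -0.174  0.111]
264 149 [0.609 0.088 0.061]
579 [0.6263 0.1127 0.1151] [ 0.5265 -0.0498  0.09  ] [0.749  0.2491 0.1398]
1257 [0.554  0.1652 0.0694] [ 0.4871 -0.05    0.0551] [0.7367 0.2498 0.078 ]
228 [ 0.4815 -0.0803  0.0745] [ 0.4566 -0.1059  0.0604] [ 0.5078 -0.0544  0.0823]
1245 [0.5541 0.1682 0.0686] [4.871e-01 3.000e-04 5.000e-02] [0.7409 0.2498 0.077 ]
((601.0587768554688, 163.07272338867188), (197.96331787109375, 278.6563720703125), 52.006656646728516)
209 [0.5668 0.1295 0.1117] [ 0.5256 -0.0469  0.0903] [0.6539 0.2496 0.1398]
762 [0.5447 0.1576 0.0693] [ 0.4861 -0.0499  0.0552] [0.6531 0.2499 0.078 ]
284 [ 0.4839 -0.0856  0.0738] [ 0.4583 -0.1111  0.0601] [ 0.5084 -0.0586  0.0823]
782 [0.5457 0.1548 0.0681] [0.4861 0.0124 0.05  ] [0.6537 0.2499 0.077 ]
((567.8804931640625, 131.75921630859375), (234.3202667236328, 169.00344848632812), 88.5025634765625)
```

View pics/c1.png

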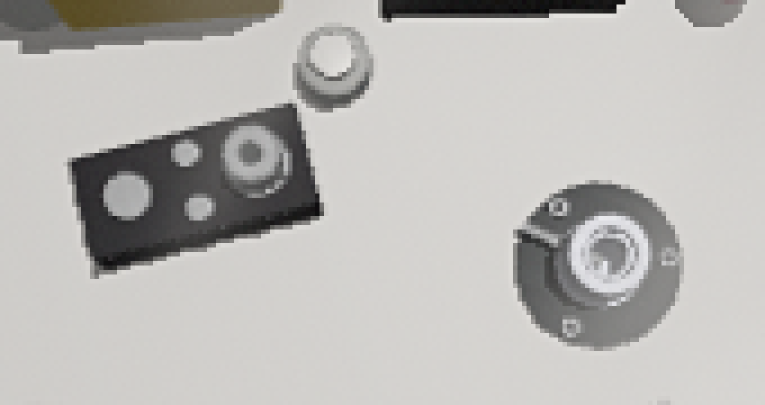

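View pics/c2.png

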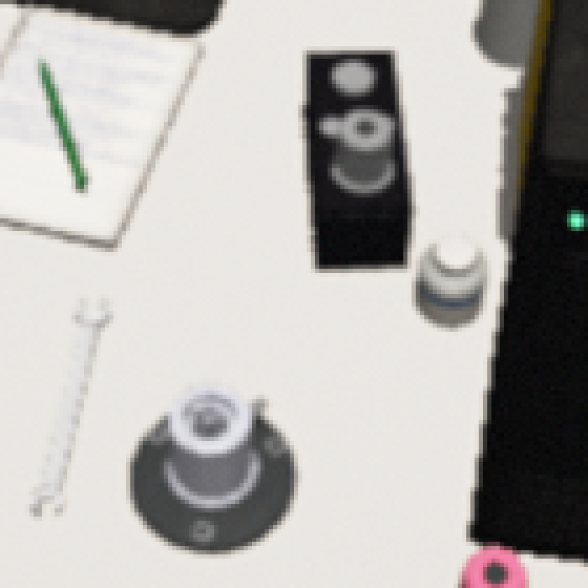

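The crops confirm the bolt: a knurled grey head with a collar on the block, at crop (255,155), i.e. top pixel (246.6,169.5). The plunger is the flat disc at (127,193). The press rim is at crop (607,253), i.e. pixel (325,191). Next I'll measure centres and obstacles.

Run:
```python
from h import *
from scipy.optimize import least_squares
t=dict(np.load('pics/top0.png.npz'));s=dict(np.load('pics/side0.png.npz'))
for n,f in (('top',t),('side',s)):
    c=cloud(f)
    for nm,cx,cy,z0,z1,rr in(('bolt',.54,.137,.113,.119,.026),('press',.483,-.083,.0745,.0795,.032)):
        m=(np.hypot(c[...,0]-cx,c[...,1]-cy)<rr)&(c[...,2]>z0)&(c[...,2]<z1); p=c[m]
        (x,y),R0=cv2.minEnclosingCircle((p[:,:2]*1000).astype(np.float32)); print(n,nm,len(p),p.mean(0).round(4),x,y,R0)
    g=f['frame'].astype(int)
P=cloud(t); 
# obstacle map z max on 5cm grid
H=np.full((14,24),0.)
for p in P.reshape(-1,3):
    i=int((p[0]-.2)//.05);j=int((p[1]+.8)//.05)
    if 0<=i<14 and 0<=j<24: H[i,j]=max(H[i,j],p[2])
Q=cloud(s)
for p in Q.reshape(-1,3):
    i=int((p[0]-.2)//.05);j=int((p[1]+.8)//.05)
    if 0<=i<14 and 0<=j<24: H[i,j]=max(H[i,j],p[2])
print('cols y',[round(-.8+.05*j,2) for j in range(24)])
for i in range(14): print(round(.2+.05*i,2),(H[i]*100).astype(int))
w=grab('wrist','w0.png'); print(w['K'],w['world_from_camera'].round(3))
```

```text
top bolt 108 [0.5444 0.1388 0.1163] 544.3623046875 138.7164764404297 17.862899780273438
top press 114 [ 0.483  -0.0799  0.0772] 481.8706359863281 -80.41423797607422 25.8121395111084
side bolt 86 [0.5424 0.1338 0.1163] 542.22216796875 135.98191833496094 18.988548278808594
side press 141 [ 0.4845 -0.0849  0.0773] 483.4403991699219 -83.40074157714844 26.602821350097656
cols y [-0.8, -0.75, -0.7, -0.65, -0.6, -0.55, -0.5, -0.45, -0.4, -0.35, -0.3, -0.25, -0.2, -0.15, -0.1, -0.05, 0.0, 0.05, 0.1, 0.15, 0.2, 0.25, 0.3, 0.35]
0.2 [ 0  0  0  0  0  0  0  8  8  0  0  0  0  0  0  0  0  0  1  1  1  1 46 46]
0.25 [ 0  0  0  0  0  0  8  9  8  0  0  0  0  0  0  0  0  1  1  1  2  2 46 46]
0.3 [ 0  0  0  0  8  8  8  8  0  0  0  0  0  0  0  0  0  1  2  2  2  1 46 46]
0.35 [  0   0   0   0   9   9   8   0   0   0   0   0   0   1   1   1 122   2
   1   2   1   1  46  46]
0.4 [ 0  0  0  5  6  0  0  0  0  0  0  0  0  1  1  1  1  0  0  0  0  0 46 46]
0.45 [ 0  0  0  0  0  0  0  0  0  0  0  0  0  8  8  3  0  0  0  7  7 15 46 46]
0.5 [ 0  0  0  0  0  0  0  8  8  5  0  0  0  7  8  3  0  7 12 11  8 21 46 46]
0.55 [ 0  0  0  0  0  0  7  8  8  7  7  0  0  0  0  0  0  5 12 11  7 16 46  1]
0.6 [ 0  0  0 99  0 17 17  8  7  7  7  0 11 19 38 38 38 35  6  0 11 24 12 12]
0.65 [ 0  0  0  8 17 27 31  7  7  7  7  0 11 38 38 38 38 38 27 27 27 24 19 12]
0.7 [ 0  0  0  0  0 21 31  7  7  7  0  0  0 38 38 38 38 38 27 27 27 27 19  1]
0.75 [ 0  0  0  0  0 22  0  7  7 84 86 83 81 79 77 74 72 70 68 65 63 61 58 58]
0.8 [ 0  0  0  0  0 23  6  8  8 75 71  0  0  0  0  0  0  0  0  0  0  0  0  0]
0.85 [ 0  0  0  0  0 24  5  8  8 64 65  0  0  0  0  0  0  0  0  0  0  0  0  0]
[[286.71381095   0.         256.97579557]
 [  0.         286.71381095 193.38851297]
 [  0.           0.           1.        ]] [[ 0.344 -0.893 -0.289  0.306]
 [-0.939 -0.328 -0.104 -0.606]
 [-0.002  0.307 -0.952  0.372]
 [ 0.     0.     0.     1.   ]]
```

Request:
arm_command(rows=[{"fingers":1,"x":0.029,"y":-0.027,"z":-0.01},{"x":0.029,"y":-0.027,"z":-0.01},{"x":0.029,"y":-0.027,"z":-0.01},{"x":0.03,"y":-0.028,"z":-0.005},{"x":0.03,"y":-0.028,"z":-0.005},{"x":0.03,"y":-0.028,"z":-0.005},{"x":0.03,"y":-0.028,"z":-0.005},{"x":0.03,"y":-0.028},{"x":0.03,"y":-0.028},{"x":0.03,"y":-0.028}])

```text
validation failed for argument at $.ro...
```

Request:
arm_command(rows=[{"x":0.03,"y":-0.028},{"x":0.03,"y":-0.028},{"x":0.02,"y":-0.036},{"x":0.02,"y":-0.036},{},{}])

```text
validation failed for argument at $.ro...
```

Run:
```python
from h import *
st()
w=grab('wrist','w1.png')
```

```text
{'clock': np.float64(0.15), 'joints': array([ 1.1109,  0.4776,  0.0223,  1.5561, -0.0115,  1.1093, -0.0831]), 'tcp_pos': array([ 0.2325, -0.6333,  0.2496]), 'orientation': array([-3.0918e+00, -5.4960e-01,  5.0000e-04]), 'contact_force': array([-0.3482, -0.2577, -0.0063]), 'moment': array([-0.0223,  0.0143, -0.0261]), 'gripper_force': np.float64(0.0), 'grip_width': np.float64(0.0854)}
[[ 0.939  0.345 -0.001]
 [ 0.345 -0.939  0.001]
 [-0.    -0.001 -1.   ]]
```

View pics/w1.png

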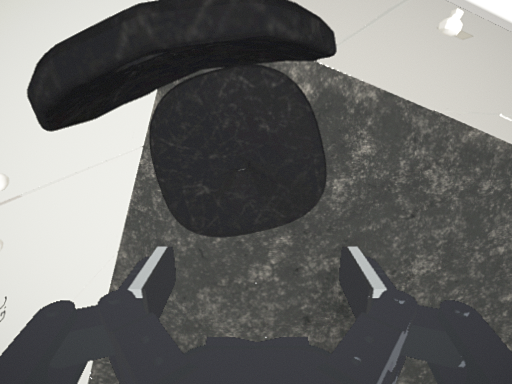

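The calls were refused, probably because every row needs all seven keys. The wrist view shows only the chair, with the fingers at about (160,270) and (360,270).

Request:
arm_command(rows=[{"fingers":1,"x":0.029,"y":-0.027,"z":-0.01,"ax":0,"ay":0,"az":0},{"fingers":1,"x":0.029,"y":-0.027,"z":-0.01,"ax":0,"ay":0,"az":0},{"fingers":1,"x":0.029,"y":-0.027,"z":-0.01,"ax":0,"ay":0,"az":0},{"fingers":1,"x":0.03,"y":-0.028,"z":-0.005,"ax":0,"ay":0,"az":0},{"fingers":1,"x":0.03,"y":-0.028,"z":-0.005,"ax":0,"ay":0,"az":0},{"fingers":1,"x":0.03,"y":-0.028,"z":-0.005,"ax":0,"ay":0,"az":0},{"fingers":1,"x":0.03,"y":-0.028,"z":-0.005,"ax":0,"ay":0,"az":0},{"fingers":1,"x":0.03,"y":-0.028,"z":0,"ax":0,"ay":0,"az":0},{"fingers":1,"x":0.03,"y":-0.028,"z":0,"ax":0,"ay":0,"az":0},{"fingers":1,"x":0.03,"y":-0.028,"z":0,"ax":0,"ay":0,"az":0}])

```text
clock: 1.03
tcp_pos: [0.4164, -0.2694, 0.3006]
orientation: [3.093, 0.549, 0.001]
contact_force: [0.5, -1.0, -0.1]
grip_width: 0.0854
gripper_force: 0.0
```

Request:
arm_command(rows=[{"fingers":1,"x":0.025,"y":-0.031,"z":0,"ax":0,"ay":0,"az":0},{"fingers":1,"x":0.025,"y":-0.031,"z":0,"ax":0,"ay":0,"az":0},{"fingers":1,"x":0.025,"y":-0.031,"z":0,"ax":0,"ay":0,"az":0},{"fingers":1,"x":0.025,"y":-0.031,"z":0,"ax":0,"ay":0,"az":0},{"fingers":1,"x":0.025,"y":-0.031,"z":0,"ax":0,"ay":0,"az":0},{"fingers":1,"x":0,"y":0,"z":0,"ax":0,"ay":0,"az":0},{"fingers":1,"x":0,"y":0,"z":0,"ax":0,"ay":0,"az":0}])

```text
clock: 1.62
tcp_pos: [0.4804, -0.0802, 0.3003]
orientation: [-3.091, -0.558, -0.0]
contact_force: [-1.1, -1.0, -0.4]
grip_width: 0.0853
gripper_force: 0.0
```

Run:
```python
from h import *
st()
w=grab('wrist','w2.png')
```

```text
{'clock': np.float64(1.6167), 'joints': array([ 0.3668,  0.1392, -0.3612,  1.9105,  0.0545,  1.1012, -1.2295]), 'tcp_pos': array([ 0.4804, -0.0802,  0.3003]), 'orientation': array([-3.0912e+00, -5.5820e-01, -4.0000e-04]), 'contact_force': array([-1.0884, -0.9909, -0.4189]), 'moment': array([-0.0896,  0.026 , -0.0214]), 'gripper_force': np.float64(0.0), 'grip_width': np.float64(0.0853)}
[[ 0.937  0.35   0.   ]
 [ 0.35  -0.937  0.   ]
 [ 0.    -0.    -1.   ]]
```

View pics/w2.png

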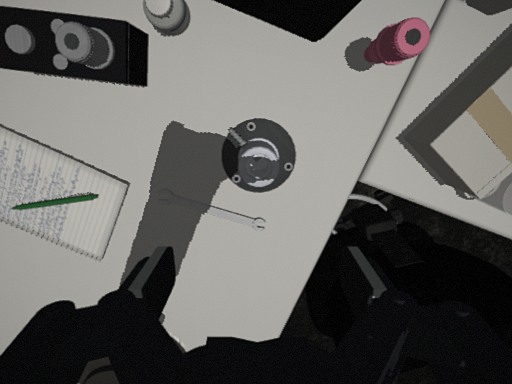

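Request:
arm_command(rows=[{"fingers":1,"x":0.022,"y":-0.035,"z":0,"ax":0,"ay":0,"az":0},{"fingers":1,"x":0.022,"y":-0.035,"z":0,"ax":0,"ay":0,"az":0},{"fingers":1,"x":0.022,"y":-0.035,"z":0,"ax":0,"ay":0,"az":0},{"fingers":1,"x":0.022,"y":-0.035,"z":0,"ax":0,"ay":0,"az":0},{"fingers":1,"x":0.022,"y":-0.035,"z":0,"ax":0,"ay":0,"az":0},{"fingers":1,"x":0,"y":0,"z":0,"ax":0,"ay":0,"az":0},{"fingers":1,"x":0,"y":0,"z":0,"ax":0,"ay":0,"az":0}])

```text
clock: 2.25
tcp_pos: [0.523, 0.1203, 0.3]
orientation: [-3.092, -0.553, 0.001]
contact_force: [0.2, -0.4, -0.4]
grip_width: 0.0853
gripper_force: 0.0
```

Run:
```python
from h import *
st()
w=grab('wrist','w3.png')
```

```text
{'clock': np.float64(2.25), 'joints': array([ 0.0764,  0.2429, -0.4941,  1.7995,  0.1259,  1.1309, -1.6759]), 'tcp_pos': array([0.523 , 0.1203, 0.3   ]), 'orientation': array([-3.0921e+00, -5.5340e-01,  9.0000e-04]), 'contact_force': array([ 0.2485, -0.4329, -0.386 ]), 'moment': array([-0.0592, -0.0413, -0.0176]), 'gripper_force': np.float64(0.0), 'grip_width': np.float64(0.0853)}
[[ 0.938  0.347 -0.001]
 [ 0.347 -0.938  0.   ]
 [-0.    -0.    -1.   ]]
```

View pics/w3.png

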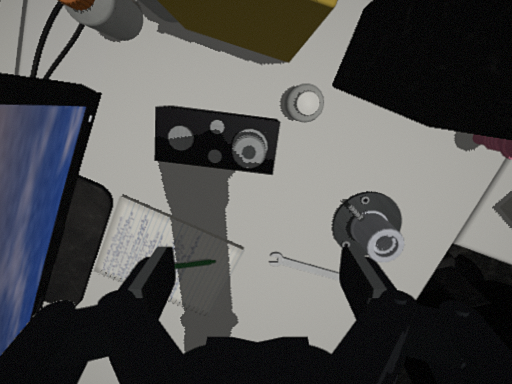

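w2: the press is below the tool at about (259,160), with the block at the upper left and the pink look-alike at (405,42). w3: the bolt head is at (249,150), the plunger at (180,137) and the press rim at (385,243). I'll refine the centres from wrist depth.

```bash
cat >> h.py <<'E'
def fit(f,cx,cy,z0,z1,rr,rad=None):
    c=cloud(f); m=(np.hypot(c[...,0]-cx,c[...,1]-cy)<rr)&(c[...,2]>z0)&(c[...,2]<z1); p=c[m]
    if len(p)<10: return None
    (x,y),R0=cv2.minEnclosingCircle((p[:,:2]*1000).astype(np.float32)); return len(p),p.mean(0).round(4),round(x,1),round(y,1),round(R0,1)
E
python3 - <<'E'
from h import *
for n in('w2','w3'):
    f=dict(np.load(f'pics/{n}.png.npz'))
    print(n,'bolt',fit(f,.543,.137,.112,.120,.028),'press',fit(f,.4827,-.082,.0735,.0805,.034))
    print(atz(f,*((249,150) if n=='w3' else (74,43)),.116), atz(f,*((385,243) if n=='w3' else (262,172)),.077))
f=dict(np.load('pics/w3.png.npz'));P=cloud(f)
m=(P[...,2]>.2)&(P[...,0]>.55)&(P[...,1]>.08)&(P[...,1]<.26);print('box min x',P[m][:,0].min())
m=(P[...,2]>.1)&(P[...,0]>.5)&(P[...,1]>-.2)&(P[...,1]<.07);print('tower min x',P[m][:,0].min())
A=cv2.imread('pics/w2.png')[110:205,210:310];B=cv2.imread('pics/w3.png')[185:280,325:425]
cv2.imwrite('pics/c3.png',np.hstack([cv2.resize(A,(400,380),interpolation=3),cv2.resize(B,(400,380),interpolation=3)]))
E
```

```text
w2 bolt (1112, array([0.5442, 0.1374, 0.1153]), 543.9, 138.8, 18.5) press (775, array([ 0.4821, -0.0798,  0.076 ]), 481.2, -79.8, 25.9)
[0.54301801 0.13551173 0.116     ] [ 0.47719611 -0.0869293   0.077     ]
w3 bolt (834, array([0.5442, 0.1394, 0.1152]), 543.6, 139.3, 18.0) press (595, array([ 0.4825, -0.0787,  0.0758]), 481.4, -79.9, 25.8)
[0.54616236 0.13907914 0.116     ] [ 0.48534704 -0.07684773  0.077     ]
box min x 0.5500021277787017
tower min x 0.5283888477721501
```

View pics/c3.png

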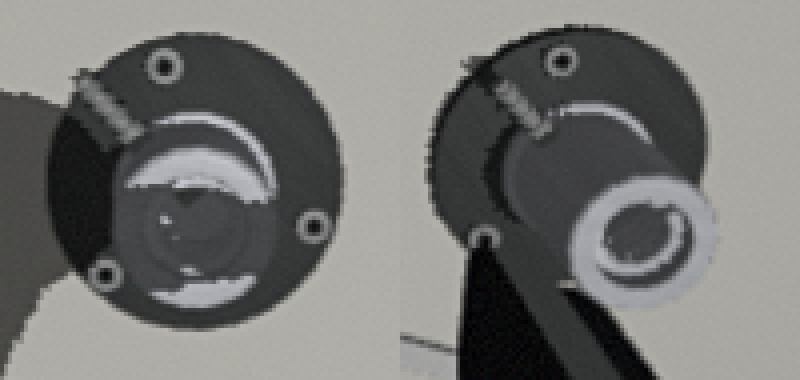

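Zoomed crop: the rim ring is at left (200,225) and right (643,243), with the nozzle toward the upper left. The wrist depth fits agree with each other and with the top camera: bolt (543.9,138.8) mm, press (481.4,-80.1) mm.

Request:
arm_command(rows=[{"fingers":1,"x":0,"y":0,"z":0.016,"ax":0,"ay":0,"az":-7.1},{"fingers":1,"x":0,"y":0,"z":0.016,"ax":0,"ay":0,"az":-7.1},{"fingers":1,"x":0,"y":0,"z":0.016,"ax":0,"ay":0,"az":-7.1},{"fingers":1,"x":0,"y":0,"z":0.016,"ax":0,"ay":0,"az":-7.1},{"fingers":1,"x":0,"y":0,"z":0.016,"ax":0,"ay":0,"az":-7.1},{"fingers":1,"x":0,"y":0,"z":0.016,"ax":0,"ay":0,"az":-7.1},{"fingers":1,"x":0,"y":0,"z":0.016,"ax":0,"ay":0,"az":-7.1},{"fingers":1,"x":0,"y":0,"z":0,"ax":0,"ay":0,"az":0},{"fingers":1,"x":0,"y":0,"z":0,"ax":0,"ay":0,"az":0}])

```text
clock: 3.05
tcp_pos: [0.5226, 0.1166, 0.1877]
orientation: [2.582, 1.789, -0.004]
contact_force: [0.3, -0.2, -0.3]
grip_width: 0.0856
gripper_force: 0.0
```

```bash
cat >> h.py <<'E'
def go(x,y,z):
    o=st(); M=R.from_rotvec(o['orientation']).as_matrix(); print('tool shift mm',(M.T@(np.array([x,y,z])-o['tcp_pos'])*1000).round(1))
    print('yaw',np.degrees(np.arctan2(M[1,0],M[0,0])).round(1))
E
python3 -c "
from h import *
go(.5439,.1388,.102)"
```

```text
{'clock': np.float64(3.05), 'joints': array([ 0.161 ,  0.3881, -0.6132,  1.9171,  0.2772,  0.9232, -0.9459]), 'tcp_pos': array([0.5226, 0.1166, 0.1877]), 'orientation': array([ 2.5823,  1.7892, -0.0039]), 'contact_force': array([ 0.2936, -0.2162, -0.273 ]), 'moment': array([ 0.0089, -0.0132,  0.0152]), 'gripper_force': np.float64(0.0), 'grip_width': np.float64(0.0856)}
[[ 0.351  0.936 -0.002]
 [ 0.936 -0.351 -0.001]
 [-0.002 -0.001 -1.   ]]
tool shift mm [28.5 12.2 85.6]
yaw 69.4
```

Request:
arm_command(rows=[{"fingers":1,"x":0.0145,"y":0.006,"z":0.0,"ax":0,"ay":0,"az":0},{"fingers":1,"x":0.014,"y":0.006,"z":0.015,"ax":0,"ay":0,"az":0},{"fingers":1,"x":0,"y":0,"z":0.02,"ax":0,"ay":0,"az":0},{"fingers":1,"x":0,"y":0,"z":0.0,"ax":0,"ay":0,"az":0},{"fingers":1,"x":0,"y":0,"z":0,"ax":0,"ay":0,"az":0}])

```text
clock: 3.47
tcp_pos: [0.5439, 0.1409, 0.1537]
orientation: [2.579, 1.794, -0.002]
contact_force: [-0.2, 0.5, -0.3]
grip_width: 0.0856
gripper_force: 0.0
```

```bash
python3 -c "
from h import *
go(.5439,.1388,.102)"
```

```text
{'clock': np.float64(3.4667), 'joints': array([ 0.0953,  0.4713, -0.5882,  1.8861,  0.3328,  0.8837, -1.0121]), 'tcp_pos': array([0.5439, 0.1409, 0.1537]), 'orientation': array([ 2.5785e+00,  1.7939e+00, -2.3000e-03]), 'contact_force': array([-0.1767,  0.503 , -0.2704]), 'moment': array([-0.0006,  0.0177,  0.0106]), 'gripper_force': np.float64(0.0), 'grip_width': np.float64(0.0856)}
[[ 0.348  0.938 -0.001]
 [ 0.938 -0.348 -0.001]
 [-0.001 -0.    -1.   ]]
tool shift mm [-1.8  0.8 51.7]
yaw 69.7
```

Descend, then close with a moderate grip.

Request:
arm_command(rows=[{"fingers":1,"x":-0.0018,"y":0.0008,"z":0.018,"ax":0,"ay":0,"az":0},{"fingers":1,"x":0,"y":0,"z":0.018,"ax":0,"ay":0,"az":0},{"fingers":1,"x":0,"y":0,"z":0.012,"ax":0,"ay":0,"az":0},{"fingers":1,"x":0,"y":0,"z":0.003,"ax":0,"ay":0,"az":0},{"fingers":1,"x":0,"y":0,"z":0,"ax":0,"ay":0,"az":0}])

```text
clock: 3.88
tcp_pos: [0.544, 0.1396, 0.1024]
orientation: [2.577, 1.797, -0.001]
contact_force: [0.2, 0.3, 0.2]
grip_width: 0.0857
gripper_force: 0.0
```

Request:
arm_command(rows=[{"fingers":-1,"x":0,"y":0,"z":0,"ax":0,"ay":0,"az":0},{"fingers":-1,"x":0,"y":0,"z":0,"ax":0,"ay":0,"az":0},{"fingers":-1,"x":0,"y":0,"z":0,"ax":0,"ay":0,"az":0},{"fingers":-1,"x":0,"y":0,"z":0,"ax":0,"ay":0,"az":0},{"fingers":-1,"x":0,"y":0,"z":0,"ax":0,"ay":0,"az":0},{"fingers":-1,"x":0,"y":0,"z":0,"ax":0,"ay":0,"az":0},{"fingers":-1,"x":0,"y":0,"z":0,"ax":0,"ay":0,"az":0},{"fingers":-1,"x":0,"y":0,"z":0,"ax":0,"ay":0,"az":0},{"fingers":-1,"x":0,"y":0,"z":0,"ax":0,"ay":0,"az":0},{"fingers":-1,"x":0,"y":0,"z":0,"ax":0,"ay":0,"az":0}], grip_force=60)

```text
clock: 4.72
tcp_pos: [0.5446, 0.1403, 0.1033]
orientation: [2.575, 1.798, 0.002]
contact_force: [-0.6, -0.6, 6.5]
grip_width: 0.0347
gripper_force: 59.3
```

```bash
python3 -c "
from h import *
st()"
```

```text
{'clock': np.float64(4.7167), 'joints': array([ 0.0671,  0.5389, -0.5546,  1.9196,  0.391 ,  0.7898, -1.0555]), 'tcp_pos': array([0.5446, 0.1403, 0.1033]), 'orientation': array([2.5754e+00, 1.7980e+00, 1.6000e-03]), 'contact_force': array([-0.5933, -0.554 ,  6.5291]), 'moment': array([-0.1205,  0.2845, -0.0366]), 'gripper_force': np.float64(59.287), 'grip_width': np.float64(0.0347)}
[[ 0.345  0.939  0.001]
 [ 0.939 -0.345  0.   ]
 [ 0.     0.001 -1.   ]]
```

Request:
arm_command(rows=[{"fingers":-1,"x":0,"y":0,"z":-0.005,"ax":0,"ay":0,"az":0},{"fingers":-1,"x":0,"y":0,"z":-0.012,"ax":0,"ay":0,"az":0},{"fingers":-1,"x":0,"y":0,"z":-0.018,"ax":0,"ay":0,"az":0},{"fingers":-1,"x":0,"y":0,"z":-0.018,"ax":0,"ay":0,"az":0},{"fingers":-1,"x":0,"y":0,"z":-0.018,"ax":0,"ay":0,"az":0},{"fingers":-1,"x":0,"y":0,"z":-0.018,"ax":0,"ay":0,"az":0},{"fingers":-1,"x":0,"y":0,"z":-0.018,"ax":0,"ay":0,"az":0},{"fingers":-1,"x":0,"y":0,"z":0,"ax":0,"ay":0,"az":0},{"fingers":-1,"x":0,"y":0,"z":0,"ax":0,"ay":0,"az":0}])

```text
clock: 5.47
tcp_pos: [0.5444, 0.1402, 0.2102]
orientation: [2.575, 1.798, 0.003]
contact_force: [-0.0, 0.5, -3.5]
grip_width: 0.0346
gripper_force: 60.5
```

```bash
python3 -c "
from h import *
grab('side','s1.png')
go(.4814,-.0801,.21)"
```

```text
{'clock': np.float64(5.5167), 'joints': array([ 0.1278,  0.4035, -0.6195,  1.84  ,  0.2773,  0.9856, -0.9603]), 'tcp_pos': array([0.5437, 0.1399, 0.209 ]), 'orientation': array([ 2.5756e+00,  1.7986e+00, -8.0000e-04]), 'contact_force': array([ 0.125 ,  0.5292, -3.5251]), 'moment': array([ 0.0117,  0.0055, -0.0217]), 'gripper_force': np.float64(60.5442), 'grip_width': np.float64(0.0349)}
[[ 0.344  0.939 -0.   ]
 [ 0.939 -0.344 -0.   ]
 [-0.    -0.    -1.   ]]
tool shift mm [-227.9   17.3   -0.9]
yaw 69.9
```

Request:
arm_command(rows=[{"fingers":-1,"x":-0.02,"y":0.0015,"z":0,"ax":0,"ay":0,"az":0},{"fingers":-1,"x":-0.038,"y":0.003,"z":0,"ax":0,"ay":0,"az":0},{"fingers":-1,"x":-0.038,"y":0.003,"z":0,"ax":0,"ay":0,"az":0},{"fingers":-1,"x":-0.038,"y":0.003,"z":0,"ax":0,"ay":0,"az":0},{"fingers":-1,"x":-0.038,"y":0.003,"z":0,"ax":0,"ay":0,"az":0},{"fingers":-1,"x":-0.038,"y":0.003,"z":0,"ax":0,"ay":0,"az":0},{"fingers":-1,"x":-0.018,"y":0.001,"z":0,"ax":0,"ay":0,"az":0},{"fingers":-1,"x":0,"y":0,"z":0,"ax":0,"ay":0,"az":7},{"fingers":-1,"x":0,"y":0,"z":0,"ax":0,"ay":0,"az":7},{"fingers":-1,"x":0,"y":0,"z":0,"ax":0,"ay":0,"az":7}])

```text
clock: 6.35
tcp_pos: [0.4806, -0.0807, 0.2078]
orientation: [-2.864, -1.288, 0.004]
contact_force: [0.1, -0.3, -2.7]
grip_width: 0.0347
gripper_force: 60.6
```

Request:
arm_command(rows=[{"fingers":-1,"x":0,"y":0,"z":0,"ax":0,"ay":0,"az":7},{"fingers":-1,"x":0,"y":0,"z":0,"ax":0,"ay":0,"az":7},{"fingers":-1,"x":0,"y":0,"z":0,"ax":0,"ay":0,"az":7},{"fingers":-1,"x":0,"y":0,"z":0,"ax":0,"ay":0,"az":7},{"fingers":-1,"x":0,"y":0,"z":0,"ax":0,"ay":0,"az":7},{"fingers":-1,"x":0,"y":0,"z":0,"ax":0,"ay":0,"az":7},{"fingers":-1,"x":0,"y":0,"z":0,"ax":0,"ay":0,"az":7},{"fingers":-1,"x":0,"y":0,"z":0,"ax":0,"ay":0,"az":7},{"fingers":-1,"x":0,"y":0,"z":0,"ax":0,"ay":0,"az":0},{"fingers":-1,"x":0,"y":0,"z":0,"ax":0,"ay":0,"az":0}])

```text
clock: 7.18
tcp_pos: [0.4812, -0.0798, 0.2082]
orientation: [-3.136, 0.189, 0.004]
contact_force: [0.3, -0.2, -4.8]
grip_width: 0.0345
gripper_force: 60.5
```

```bash
python3 -c "
from h import *
go(.4814,-.0801,.18)
f=grab('side','s2.png')
o=r.get_obs()['tcp_pos']
print(fit(f,o[0],o[1],.06,.081,.034)); print(fit(grab('top'),o[0],o[1],.06,.081,.034))
A=cv2.imread('pics/s2.png');cv2.imwrite('pics/c4.png',cv2.resize(A[140:290,180:330],None,fx=4,fy=4,interpolation=3))"
```

```text
{'clock': np.float64(7.1833), 'joints': array([ 0.3418,  0.2434, -0.3509,  2.0162,  0.1057,  0.9013, -1.757 ]), 'tcp_pos': array([ 0.4812, -0.0798,  0.2082]), 'orientation': array([-3.1358,  0.1895,  0.0036]), 'contact_force': array([ 0.2877, -0.2022, -4.831 ]), 'moment': array([-0.0196, -0.0334,  0.036 ]), 'gripper_force': np.float64(60.5335), 'grip_width': np.float64(0.0345)}
[[ 0.993 -0.12  -0.002]
 [-0.12  -0.993  0.   ]
 [-0.002  0.    -1.   ]]
tool shift mm [ 0.3  0.3 28.2]
yaw -6.9
(266, array([ 0.4842, -0.0872,  0.0732]), 483.7, -84.1, 26.5)
(89, array([ 0.4706, -0.0695,  0.075 ]), 474.8, -73.5, 23.8)
```

View pics/c4.png

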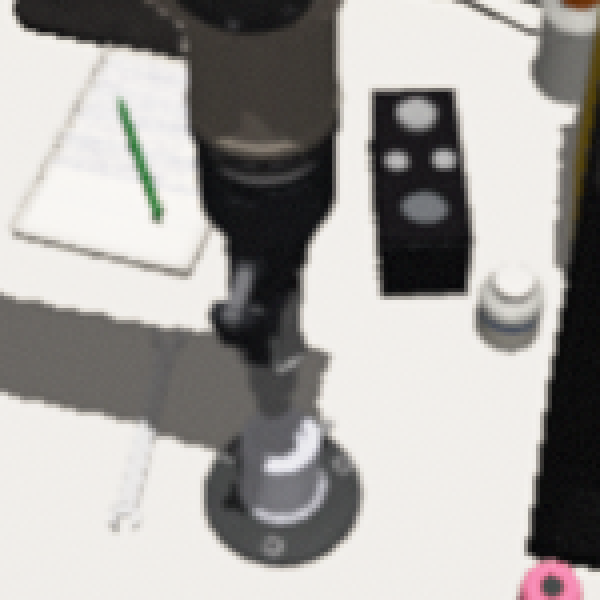

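The crop shows the bolt hanging straight in the jaws above the press at (275,380), the block hole empty and the other things untouched. Lower in steps, watching the force.

Request:
arm_command(rows=[{"fingers":-1,"x":0,"y":0,"z":0.012,"ax":0,"ay":0,"az":0},{"fingers":-1,"x":0,"y":0,"z":0.012,"ax":0,"ay":0,"az":0},{"fingers":-1,"x":0,"y":0,"z":0.006,"ax":0,"ay":0,"az":0},{"fingers":-1,"x":0,"y":0,"z":0.002,"ax":0,"ay":0,"az":0},{"fingers":-1,"x":0,"y":0,"z":0,"ax":0,"ay":0,"az":0}])

```text
clock: 7.7
tcp_pos: [0.4816, -0.0799, 0.1768]
orientation: [-3.135, 0.194, 0.002]
contact_force: [-0.3, 0.2, -3.2]
grip_width: 0.0346
gripper_force: 60.5
```

Request:
arm_command(rows=[{"fingers":-1,"x":0,"y":0,"z":0.003,"ax":0,"ay":0,"az":0},{"fingers":-1,"x":0,"y":0,"z":0.003,"ax":0,"ay":0,"az":0},{"fingers":-1,"x":0,"y":0,"z":0.002,"ax":0,"ay":0,"az":0},{"fingers":-1,"x":0,"y":0,"z":0,"ax":0,"ay":0,"az":0}])

```text
clock: 8.03
tcp_pos: [0.4819, -0.08, 0.1691]
orientation: [3.135, -0.196, -0.0]
contact_force: [0.5, 0.8, -3.4]
grip_width: 0.0344
gripper_force: 60.5
```

```bash
python3 -c "
from h import *
go(.4814,-.0801,.15)"
```

```text
{'clock': np.float64(8.0333), 'joints': array([ 0.3298,  0.2974, -0.343 ,  2.0526,  0.1361,  0.8129, -1.7884]), 'tcp_pos': array([ 0.4819, -0.08  ,  0.1691]), 'orientation': array([ 3.1355e+00, -1.9550e-01, -4.0000e-04]), 'contact_force': array([ 0.5133,  0.8296, -3.3831]), 'moment': array([0.0263, 0.0323, 0.0273]), 'gripper_force': np.float64(60.5409), 'grip_width': np.float64(0.0344)}
[[ 0.992 -0.124 -0.   ]
 [-0.124 -0.992 -0.   ]
 [-0.     0.    -1.   ]]
tool shift mm [-0.5  0.2 19.1]
yaw -7.1
```

Request:
arm_command(rows=[{"fingers":-1,"x":0,"y":0,"z":0.003,"ax":0,"ay":0,"az":0},{"fingers":-1,"x":0,"y":0,"z":0.003,"ax":0,"ay":0,"az":0},{"fingers":-1,"x":0,"y":0,"z":0,"ax":0,"ay":0,"az":0}])

```text
clock: 8.28
tcp_pos: [0.4826, -0.0804, 0.1632]
orientation: [3.135, -0.196, 0.002]
contact_force: [1.6, -2.3, -4.7]
grip_width: 0.035
gripper_force: 60.4
```

Request:
arm_command(rows=[{"fingers":-1,"x":0,"y":0,"z":0.003,"ax":0,"ay":0,"az":0},{"fingers":-1,"x":0,"y":0,"z":0.003,"ax":0,"ay":0,"az":0},{"fingers":-1,"x":0,"y":0,"z":0.003,"ax":0,"ay":0,"az":0},{"fingers":-1,"x":0,"y":0,"z":0,"ax":0,"ay":0,"az":0}])

```text
clock: 8.62
tcp_pos: [0.4823, -0.0804, 0.1539]
orientation: [3.135, -0.196, 0.001]
contact_force: [3.5, -3.7, -5.2]
grip_width: 0.0349
gripper_force: 60.3
```

Request:
arm_command(rows=[{"fingers":-1,"x":0.0006,"y":0.0006,"z":0.002,"ax":0,"ay":0,"az":0},{"fingers":-1,"x":0,"y":0,"z":0.002,"ax":0,"ay":0,"az":0},{"fingers":-1,"x":0,"y":0,"z":0.002,"ax":0,"ay":0,"az":0},{"fingers":-1,"x":0,"y":0,"z":0,"ax":0,"ay":0,"az":0}])

```text
clock: 8.95
tcp_pos: [0.4825, -0.0806, 0.148]
orientation: [-3.135, 0.196, 0.0]
contact_force: [2.2, -2.5, -4.0]
grip_width: 0.0345
gripper_force: 60.7
```

Request:
arm_command(rows=[{"fingers":-1,"x":0,"y":0,"z":0.001,"ax":0,"ay":0,"az":0},{"fingers":-1,"x":0,"y":0,"z":0.001,"ax":0,"ay":0,"az":0},{"fingers":-1,"x":0,"y":0,"z":0,"ax":0,"ay":0,"az":0}])

```text
clock: 9.2
tcp_pos: [0.4826, -0.0806, 0.1462]
orientation: [-3.135, 0.196, -0.0]
contact_force: [3.5, -1.9, -2.3]
grip_width: 0.0345
gripper_force: 60.7
```

Request:
arm_command(rows=[{"fingers":-1,"x":0,"y":0,"z":0.001,"ax":0,"ay":0,"az":0},{"fingers":-1,"x":0,"y":0,"z":0.001,"ax":0,"ay":0,"az":0},{"fingers":-1,"x":0,"y":0,"z":0,"ax":0,"ay":0,"az":0}])

```text
clock: 9.45
tcp_pos: [0.4826, -0.0806, 0.1442]
orientation: [-3.135, 0.196, -0.0]
contact_force: [3.0, -2.2, -3.1]
grip_width: 0.0342
gripper_force: 60.7
```

Request:
arm_command(rows=[{"fingers":-1,"x":0.0006,"y":0.0004,"z":0.001,"ax":0,"ay":0,"az":0},{"fingers":-1,"x":0,"y":0,"z":0.001,"ax":0,"ay":0,"az":0},{"fingers":-1,"x":0,"y":0,"z":0,"ax":0,"ay":0,"az":0}])

```text
clock: 9.7
tcp_pos: [0.4833, -0.0809, 0.1431]
orientation: [3.135, -0.196, 0.0]
contact_force: [-1.8, -1.9, 8.0]
grip_width: 0.0347
gripper_force: 62.3
```

Request:
arm_command(rows=[{"fingers":-1,"x":0,"y":0,"z":0.001,"ax":0,"ay":0,"az":0},{"fingers":-1,"x":0,"y":0,"z":0.001,"ax":0,"ay":0,"az":0},{"fingers":-1,"x":0,"y":0,"z":0,"ax":0,"ay":0,"az":0}])

```text
clock: 9.95
tcp_pos: [0.484, -0.081, 0.1429]
orientation: [3.135, -0.196, 0.002]
contact_force: [-5.1, -0.8, 26.0]
grip_width: 0.0346
gripper_force: 64.1
```

Contact with the ridges is at TCP 143 mm, so head ≈135.7 and I expect roughly 70° of back-turn. Ease the push and turn anticlockwise.

Request:
arm_command(rows=[{"fingers":-1,"x":-0.0005,"y":0,"z":-0.0012,"ax":0,"ay":0,"az":0},{"fingers":-1,"x":0,"y":0,"z":0,"ax":0,"ay":0,"az":0}])

```text
clock: 10.12
tcp_pos: [0.4833, -0.0809, 0.1431]
orientation: [3.135, -0.196, 0.003]
contact_force: [-0.6, -2.3, 12.6]
grip_width: 0.0345
gripper_force: 61.9
```

Request:
arm_command(rows=[{"fingers":-1,"x":0,"y":0,"z":-0.0002,"ax":0,"ay":0,"az":-5},{"fingers":-1,"x":0,"y":0,"z":-0.0002,"ax":0,"ay":0,"az":-5},{"fingers":-1,"x":0,"y":0,"z":-0.0001,"ax":0,"ay":0,"az":-5},{"fingers":-1,"x":0,"y":0,"z":-0.0002,"ax":0,"ay":0,"az":-5}])

```text
clock: 10.45
tcp_pos: [0.4837, -0.0802, 0.1437]
orientation: [-3.121, -0.358, -0.003]
contact_force: [0.9, -0.3, 11.6]
grip_width: 0.0345
gripper_force: 62.1
```

```bash
python3 -c "
from h import *
go(.4836,-.081,.14)"
```

```text
{'clock': np.float64(10.45), 'joints': array([ 0.3828,  0.346 , -0.4096,  2.0667,  0.196 ,  0.763 , -1.4893]), 'tcp_pos': array([ 0.4837, -0.0802,  0.1437]), 'orientation': array([-3.1209, -0.3583, -0.0035]), 'contact_force': array([ 0.9065, -0.2832, 11.6313]), 'moment': array([ 0.0854,  0.0464, -0.1728]), 'gripper_force': np.float64(62.0968), 'grip_width': np.float64(0.0345)}
[[ 0.974  0.227  0.002]
 [ 0.227 -0.974  0.   ]
 [ 0.002  0.    -1.   ]]
tool shift mm [-0.3  0.8  3.7]
yaw 13.1
```

Request:
arm_command(rows=[{"fingers":-1,"x":0,"y":0,"z":-0.0002,"ax":0,"ay":0,"az":-5},{"fingers":-1,"x":0,"y":0,"z":-0.0002,"ax":0,"ay":0,"az":-5},{"fingers":-1,"x":0,"y":0,"z":-0.0001,"ax":0,"ay":0,"az":-5}])

```text
clock: 10.7
tcp_pos: [0.4835, -0.0799, 0.1441]
orientation: [-3.047, -0.763, -0.003]
contact_force: [-0.2, 1.1, 10.7]
grip_width: 0.0348
gripper_force: 62.1
```

Request:
arm_command(rows=[{"fingers":-1,"x":0,"y":0,"z":-0.0002,"ax":0,"ay":0,"az":-5},{"fingers":-1,"x":0,"y":0,"z":-0.0002,"ax":0,"ay":0,"az":-5}])

```text
clock: 10.87
tcp_pos: [0.4834, -0.0798, 0.1444]
orientation: [-2.969, -1.026, -0.003]
contact_force: [0.4, 1.4, 8.4]
grip_width: 0.0345
gripper_force: 62.0
```

```bash
python3 -c "
from h import *
go(.4836,-.081,.14)"
```

```text
{'clock': np.float64(10.8667), 'joints': array([ 0.4605,  0.3588, -0.5036,  2.0616,  0.2431,  0.7761, -1.0962]), 'tcp_pos': array([ 0.4834, -0.0798,  0.1444]), 'orientation': array([-2.9690e+00, -1.0258e+00, -2.6000e-03]), 'contact_force': array([0.436 , 1.3547, 8.378 ]), 'moment': array([ 0.305 ,  0.0416, -0.1776]), 'gripper_force': np.float64(61.999), 'grip_width': np.float64(0.0345)}
[[ 0.787  0.617  0.001]
 [ 0.617 -0.787  0.001]
 [ 0.002  0.    -1.   ]]
tool shift mm [-0.5  1.1  4.4]
yaw 38.1
```

Request:
arm_command(rows=[{"fingers":-1,"x":0,"y":0,"z":0.0001,"ax":0,"ay":0,"az":-5},{"fingers":-1,"x":0,"y":0,"z":-0.0001,"ax":0,"ay":0,"az":-5}])

```text
clock: 11.03
tcp_pos: [0.4833, -0.0796, 0.1443]
orientation: [-2.868, -1.281, -0.002]
contact_force: [0.1, 2.7, 6.4]
grip_width: 0.0347
gripper_force: 61.9
```

Request:
arm_command(rows=[{"fingers":-1,"x":0,"y":0,"z":-0.0002,"ax":0,"ay":0,"az":-4},{"fingers":-1,"x":0,"y":0,"z":-0.0001,"ax":0,"ay":0,"az":-4}])

```text
clock: 11.2
tcp_pos: [0.4827, -0.0795, 0.1438]
orientation: [-2.771, -1.477, -0.001]
contact_force: [0.0, 0.1, -3.8]
grip_width: 0.0346
gripper_force: 60.9
```

Force vanished between yaw 48° and 56°, so the ends have passed. Lower to follow the drop.

Request:
arm_command(rows=[{"fingers":-1,"x":0,"y":0,"z":0.001,"ax":0,"ay":0,"az":0},{"fingers":-1,"x":0,"y":0,"z":0.001,"ax":0,"ay":0,"az":0},{"fingers":-1,"x":0,"y":0,"z":0,"ax":0,"ay":0,"az":0}])

```text
clock: 11.45
tcp_pos: [0.482, -0.0805, 0.1408]
orientation: [-2.776, -1.468, 0.001]
contact_force: [1.6, 1.8, -3.2]
grip_width: 0.0345
gripper_force: 60.7
```

Request:
arm_command(rows=[{"fingers":-1,"x":0,"y":0,"z":0.001,"ax":0,"ay":0,"az":0},{"fingers":-1,"x":0,"y":0,"z":0.001,"ax":0,"ay":0,"az":0},{"fingers":-1,"x":0,"y":0,"z":0,"ax":0,"ay":0,"az":0}])

```text
clock: 11.7
tcp_pos: [0.4824, -0.0806, 0.1394]
orientation: [-2.776, -1.471, 0.001]
contact_force: [0.2, 1.9, 0.9]
grip_width: 0.0342
gripper_force: 61.3
```

Request:
arm_command(rows=[{"fingers":-1,"x":0,"y":0,"z":0.0007,"ax":0,"ay":0,"az":0},{"fingers":-1,"x":0,"y":0,"z":0,"ax":0,"ay":0,"az":0}])

```text
clock: 11.87
tcp_pos: [0.4826, -0.0806, 0.1393]
orientation: [-2.776, -1.471, 0.0]
contact_force: [-2.1, 1.9, 7.7]
grip_width: 0.0345
gripper_force: 62.2
```

```bash
python3 -c "
from h import *
go(.4836,-.081,.14)"
```

```text
{'clock': np.float64(11.8667), 'joints': array([ 0.512 ,  0.3781, -0.5663,  2.0624,  0.2864,  0.7768, -0.8248]), 'tcp_pos': array([ 0.4826, -0.0806,  0.1393]), 'orientation': array([-2.7757e+00, -1.4711e+00,  4.0000e-04]), 'contact_force': array([-2.1215,  1.9456,  7.6708]), 'moment': array([ 0.8095,  0.6455, -0.0608]), 'gripper_force': np.float64(62.2181), 'grip_width': np.float64(0.0345)}
[[ 0.561  0.828 -0.   ]
 [ 0.828 -0.561 -0.   ]
 [-0.    -0.    -1.   ]]
tool shift mm [ 0.2  1.1 -0.7]
yaw 55.8
```

Dropped about 5.5 mm to TCP 139.3 mm (head ≈132), as specified. Now turn forward (clockwise), following the 12 mm/turn lead.

Request:
arm_command(rows=[{"fingers":-1,"x":0,"y":0,"z":0.0,"ax":0,"ay":0,"az":5},{"fingers":-1,"x":0,"y":0,"z":0.0001,"ax":0,"ay":0,"az":5},{"fingers":-1,"x":0,"y":0,"z":0.0002,"ax":0,"ay":0,"az":5},{"fingers":-1,"x":0,"y":0,"z":0.0001,"ax":0,"ay":0,"az":5}])

```text
clock: 12.2
tcp_pos: [0.4833, -0.0812, 0.1388]
orientation: [2.99, 0.96, 0.002]
contact_force: [0.5, 1.0, 1.4]
grip_width: 0.0347
gripper_force: 61.1
```

Request:
arm_command(rows=[{"fingers":-1,"x":0,"y":0,"z":0.0002,"ax":0,"ay":0,"az":5},{"fingers":-1,"x":0,"y":0,"z":0.0001,"ax":0,"ay":0,"az":5},{"fingers":-1,"x":0,"y":0,"z":0.0002,"ax":0,"ay":0,"az":5},{"fingers":-1,"x":0,"y":0,"z":0.0002,"ax":0,"ay":0,"az":5}])

```text
clock: 12.53
tcp_pos: [0.4833, -0.0816, 0.1381]
orientation: [3.111, 0.426, 0.002]
contact_force: [1.1, -0.9, 2.4]
grip_width: 0.0344
gripper_force: 61.2
```

```bash
python3 -c "
from h import *
go(.4836,-.081,.14)"
```

```text
{'clock': np.float64(12.5333), 'joints': array([ 0.3854,  0.3551, -0.4111,  2.0708,  0.2062,  0.7521, -1.4528]), 'tcp_pos': array([ 0.4833, -0.0816,  0.1381]), 'orientation': array([3.1115e+00, 4.2570e-01, 2.3000e-03]), 'contact_force': array([ 1.1055, -0.9178,  2.3856]), 'moment': array([-0.1102, -0.3061, -0.0138]), 'gripper_force': np.float64(61.1737), 'grip_width': np.float64(0.0344)}
[[ 0.963  0.269  0.002]
 [ 0.269 -0.963 -0.001]
 [ 0.001  0.001 -1.   ]]
tool shift mm [ 0.5 -0.5 -1.9]
yaw 15.6
```

Request:
arm_command(rows=[{"fingers":-1,"x":0,"y":0,"z":0.0002,"ax":0,"ay":0,"az":7},{"fingers":-1,"x":0,"y":0,"z":0.0003,"ax":0,"ay":0,"az":7},{"fingers":-1,"x":0,"y":0,"z":0.0002,"ax":0,"ay":0,"az":7},{"fingers":-1,"x":0,"y":0,"z":0.0002,"ax":0,"ay":0,"az":7},{"fingers":-1,"x":0,"y":0,"z":0.0003,"ax":0,"ay":0,"az":7}])

```text
clock: 12.95
tcp_pos: [0.483, -0.0822, 0.1369]
orientation: [3.095, -0.533, 0.002]
contact_force: [0.1, -1.5, 4.5]
grip_width: 0.0344
gripper_force: 61.3
```

Request:
arm_command(rows=[{"fingers":-1,"x":0,"y":0,"z":0.0002,"ax":0,"ay":0,"az":7},{"fingers":-1,"x":0,"y":0,"z":0.0003,"ax":0,"ay":0,"az":7},{"fingers":-1,"x":0,"y":0,"z":0.0002,"ax":0,"ay":0,"az":7},{"fingers":-1,"x":0,"y":0,"z":0.0002,"ax":0,"ay":0,"az":7},{"fingers":-1,"x":0,"y":0,"z":0.0003,"ax":0,"ay":0,"az":7},{"fingers":-1,"x":0,"y":0,"z":0.0002,"ax":0,"ay":0,"az":7},{"fingers":-1,"x":0,"y":0,"z":0.0,"ax":0,"ay":0,"az":0}])

```text
clock: 13.53
tcp_pos: [0.4823, -0.0824, 0.1355]
orientation: [2.697, -1.607, 0.001]
contact_force: [-1.4, -1.6, 4.6]
grip_width: 0.0347
gripper_force: 61.6
```

```bash
python3 -c "
from h import *
go(.4836,-.081,.14)"
```

```text
{'clock': np.float64(13.5333), 'joints': array([ 0.1416,  0.3327, -0.1198,  2.0894,  0.0618,  0.7229, -2.6637]), 'tcp_pos': array([ 0.4823, -0.0824,  0.1355]), 'orientation': array([ 2.6973e+00, -1.6072e+00,  1.1000e-03]), 'contact_force': array([-1.416 , -1.6125,  4.6309]), 'moment': array([-0.6155,  0.3059, -0.0158]), 'gripper_force': np.float64(61.5694), 'grip_width': np.float64(0.0347)}
[[ 0.476 -0.879 -0.   ]
 [-0.879 -0.476 -0.002]
 [ 0.001  0.001 -1.   ]]
tool shift mm [-0.6 -1.8 -4.5]
yaw -61.6
```

117° done and z tracks the lead. The wrist is near its limit, so ease the push, open, unwind 242° anticlockwise and regrip.

Request:
arm_command(rows=[{"fingers":-1,"x":0,"y":0,"z":-0.0005,"ax":0,"ay":0,"az":0},{"fingers":0.4,"x":0,"y":0,"z":0,"ax":0,"ay":0,"az":0},{"fingers":0.4,"x":0,"y":0,"z":0,"ax":0,"ay":0,"az":0},{"fingers":0.4,"x":0,"y":0,"z":0,"ax":0,"ay":0,"az":0},{"fingers":0.4,"x":0,"y":0,"z":0,"ax":0,"ay":0,"az":0},{"fingers":0.4,"x":0,"y":0,"z":0,"ax":0,"ay":0,"az":0},{"fingers":0.4,"x":0,"y":0,"z":0,"ax":0,"ay":0,"az":0}])

```text
clock: 14.12
tcp_pos: [0.4826, -0.081, 0.1355]
orientation: [-2.705, 1.598, 0.0]
contact_force: [0.1, -0.4, 0.4]
grip_width: 0.0599
gripper_force: 0.0
```

```bash
python3 -c "
from h import *
st()
for n in('side','top'):
  f=grab(n,n+'_rel.png'); print(fit(f,.4825,-.082,.143,.153,.025))"
```

```text
{'clock': np.float64(14.1167), 'joints': array([ 0.1431,  0.3329, -0.1237,  2.0892,  0.0609,  0.7228, -2.6573]), 'tcp_pos': array([ 0.4826, -0.081 ,  0.1355]), 'orientation': array([-2.7050e+00,  1.5976e+00,  1.0000e-04]), 'contact_force': array([ 0.1129, -0.4264,  0.363 ]), 'moment': array([-0.009 , -0.0268,  0.0052]), 'gripper_force': np.float64(0.0), 'grip_width': np.float64(0.0599)}
[[ 0.483 -0.876 -0.   ]
 [-0.876 -0.483  0.   ]
 [-0.    -0.    -1.   ]]
(148, array([ 0.483 , -0.0844,  0.1484]), 482.1, -84.1, 18.6)
None
```

Released: head top is at 148 mm, so the centre is at 128, exactly as expected. Unwind.

Request:
arm_command(rows=[{"fingers":0.4,"x":0,"y":0,"z":0,"ax":0,"ay":0,"az":-7.1},{"fingers":0.4,"x":0,"y":0,"z":0,"ax":0,"ay":0,"az":-7.1},{"fingers":0.4,"x":0,"y":0,"z":0,"ax":0,"ay":0,"az":-7.1},{"fingers":0.4,"x":0,"y":0,"z":0,"ax":0,"ay":0,"az":-7.1},{"fingers":0.4,"x":0,"y":0,"z":0,"ax":0,"ay":0,"az":-7.1},{"fingers":0.4,"x":0,"y":0,"z":0,"ax":0,"ay":0,"az":-7.1},{"fingers":0.4,"x":0,"y":0,"z":0,"ax":0,"ay":0,"az":-7.1},{"fingers":0.4,"x":0,"y":0,"z":0,"ax":0,"ay":0,"az":-7.1},{"fingers":0.4,"x":0,"y":0,"z":0,"ax":0,"ay":0,"az":-7.1},{"fingers":0.4,"x":0,"y":0,"z":0,"ax":0,"ay":0,"az":-7.1}])

```text
clock: 15.05
tcp_pos: [0.4826, -0.0811, 0.1355]
orientation: [3.129, 0.279, 0.0]
contact_force: [-0.1, -0.6, 0.5]
grip_width: 0.0598
gripper_force: 0.0
```

Request:
arm_command(rows=[{"fingers":0.4,"x":0,"y":0,"z":0,"ax":0,"ay":0,"az":-7.1},{"fingers":0.4,"x":0,"y":0,"z":0,"ax":0,"ay":0,"az":-7.1},{"fingers":0.4,"x":0,"y":0,"z":0,"ax":0,"ay":0,"az":-7.1},{"fingers":0.4,"x":0,"y":0,"z":0,"ax":0,"ay":0,"az":-7.1},{"fingers":0.4,"x":0,"y":0,"z":0,"ax":0,"ay":0,"az":-7.1},{"fingers":0.4,"x":0,"y":0,"z":0,"ax":0,"ay":0,"az":-7.1},{"fingers":0.4,"x":0,"y":0,"z":0,"ax":0,"ay":0,"az":-7.1},{"fingers":0.4,"x":0,"y":0,"z":0,"ax":0,"ay":0,"az":-7.1},{"fingers":0.4,"x":0,"y":0,"z":0,"ax":0,"ay":0,"az":-7.1},{"fingers":0.4,"x":0,"y":0,"z":0,"ax":0,"ay":0,"az":-7.1}])

```text
clock: 15.88
tcp_pos: [0.4826, -0.0811, 0.1355]
orientation: [2.385, 2.044, 0.0]
contact_force: [0.3, -0.4, -0.7]
grip_width: 0.0598
gripper_force: 0.0
```

```bash
python3 -c "
from h import *
go(.4826,-.081,.1350)"
```

```text
{'clock': np.float64(15.8833), 'joints': array([ 0.5904,  0.4054, -0.6632,  2.0605,  0.3503,  0.7863, -0.4384]), 'tcp_pos': array([ 0.4826, -0.0811,  0.1355]), 'orientation': array([2.3853, 2.0444, 0.    ]), 'contact_force': array([ 0.2524, -0.424 , -0.6587]), 'moment': array([-0.0302,  0.014 ,  0.0446]), 'gripper_force': np.float64(0.0), 'grip_width': np.float64(0.0598)}
[[ 0.153  0.988  0.   ]
 [ 0.988 -0.153 -0.   ]
 [-0.     0.    -1.   ]]
tool shift mm [0.1 0.  0.5]
yaw 81.2
```

Request:
arm_command(rows=[{"fingers":0.4,"x":0,"y":0,"z":0,"ax":0,"ay":0,"az":-7.1},{"fingers":0.4,"x":0,"y":0,"z":0,"ax":0,"ay":0,"az":-7.1},{"fingers":0.4,"x":0,"y":0,"z":0,"ax":0,"ay":0,"az":-7.1},{"fingers":0.4,"x":0,"y":0,"z":0,"ax":0,"ay":0,"az":-7.1},{"fingers":0.4,"x":0,"y":0,"z":0,"ax":0,"ay":0,"az":-7.1},{"fingers":0.4,"x":0,"y":0,"z":0,"ax":0,"ay":0,"az":-7.1},{"fingers":0.4,"x":0,"y":0,"z":0,"ax":0,"ay":0,"az":-7.1}])

```text
clock: 16.47
tcp_pos: [0.4826, -0.0812, 0.1355]
orientation: [1.305, 2.857, -0.0]
contact_force: [0.3, -0.5, -0.7]
grip_width: 0.0599
gripper_force: 0.0
```

Request:
arm_command(rows=[{"fingers":0.4,"x":0,"y":0,"z":0,"ax":0,"ay":0,"az":-7.1},{"fingers":0.4,"x":0,"y":0,"z":0,"ax":0,"ay":0,"az":-7.1},{"fingers":0.4,"x":0,"y":0,"z":0,"ax":0,"ay":0,"az":-7.1},{"fingers":0.4,"x":0,"y":0,"z":0,"ax":0,"ay":0,"az":-7.1},{"fingers":0.4,"x":0,"y":0,"z":0,"ax":0,"ay":0,"az":-7.1},{"fingers":0.4,"x":0,"y":0,"z":0,"ax":0,"ay":0,"az":-7.1},{"fingers":0.4,"x":0,"y":0,"z":0,"ax":0,"ay":0,"az":-7.1},{"fingers":0.4,"x":0,"y":0,"z":0,"ax":0,"ay":0,"az":0}])

```text
clock: 17.13
tcp_pos: [0.4825, -0.0813, 0.1353]
orientation: [0.013, -3.141, -0.001]
contact_force: [-0.1, -0.5, -0.2]
grip_width: 0.0596
gripper_force: 0.0
```

```bash
python3 -c "
from h import *
go(.4826,-.081,.1355)
for n in('side','top'):
  f=grab(n); print(fit(f,.4825,-.082,.143,.153,.025))"
```

```text
{'clock': np.float64(17.1333), 'joints': array([ 0.8818,  0.55  , -1.0591,  2.0445,  0.6165,  0.9063,  1.0604]), 'tcp_pos': array([ 0.4825, -0.0813,  0.1353]), 'orientation': array([ 1.2800e-02, -3.1412e+00, -1.0000e-03]), 'contact_force': array([-0.0973, -0.5484, -0.1649]), 'moment': array([ 0.0696, -0.0038, -0.0219]), 'gripper_force': np.float64(0.0), 'grip_width': np.float64(0.0596)}
[[-1.    -0.008 -0.   ]
 [-0.008  1.     0.001]
 [ 0.     0.001 -1.   ]]
tool shift mm [-0.1  0.3 -0.2]
yaw -179.5
(23, array([ 0.4937, -0.084 ,  0.1478]), 492.0, -82.9, 13.6)
None
```

Request:
arm_command(rows=[{"fingers":-1,"x":0,"y":0,"z":0,"ax":0,"ay":0,"az":0},{"fingers":-1,"x":0,"y":0,"z":0,"ax":0,"ay":0,"az":0},{"fingers":-1,"x":0,"y":0,"z":0,"ax":0,"ay":0,"az":0},{"fingers":-1,"x":0,"y":0,"z":0,"ax":0,"ay":0,"az":0},{"fingers":-1,"x":0,"y":0,"z":0,"ax":0,"ay":0,"az":0},{"fingers":-1,"x":0,"y":0,"z":0,"ax":0,"ay":0,"az":0},{"fingers":-1,"x":0,"y":0,"z":0,"ax":0,"ay":0,"az":0}], grip_force=60)

```text
clock: 17.82
tcp_pos: [0.4828, -0.0809, 0.1358]
orientation: [-0.007, 3.141, -0.0]
contact_force: [-1.7, 0.4, 5.3]
grip_width: 0.0346
gripper_force: 59.4
```

Request:
arm_command(rows=[{"fingers":-1,"x":0,"y":0,"z":0.0002,"ax":0,"ay":0,"az":7.1},{"fingers":-1,"x":0,"y":0,"z":0.0002,"ax":0,"ay":0,"az":7.1},{"fingers":-1,"x":0,"y":0,"z":0.0003,"ax":0,"ay":0,"az":7.1},{"fingers":-1,"x":0,"y":0,"z":0.0002,"ax":0,"ay":0,"az":7.1}])

```text
clock: 18.15
tcp_pos: [0.4823, -0.0815, 0.1349]
orientation: [-0.774, -3.044, 0.002]
contact_force: [-2.9, -1.1, 5.9]
grip_width: 0.0343
gripper_force: 59.8
```

```bash
python3 -c "
from h import *
go(.4826,-.081,.1355)"
```

```text
{'clock': np.float64(18.15), 'joints': array([ 0.8012,  0.4956, -0.9416,  2.0492,  0.5336,  0.8597,  0.6264]), 'tcp_pos': array([ 0.4823, -0.0815,  0.1349]), 'orientation': array([-7.7380e-01, -3.0445e+00,  1.8000e-03]), 'contact_force': array([-2.8575, -1.1485,  5.858 ]), 'moment': array([-0.2068,  0.5773,  0.1162]), 'gripper_force': np.float64(59.7857), 'grip_width': np.float64(0.0343)}
[[-0.879  0.477 -0.001]
 [ 0.477  0.879 -0.001]
 [ 0.    -0.001 -1.   ]]
tool shift mm [-0.   0.5 -0.7]
yaw 151.5
```

Request:
arm_command(rows=[{"fingers":-1,"x":0,"y":0,"z":0.0002,"ax":0,"ay":0,"az":7.1},{"fingers":-1,"x":0,"y":0,"z":0.0002,"ax":0,"ay":0,"az":7.1},{"fingers":-1,"x":0,"y":0,"z":0.0003,"ax":0,"ay":0,"az":7.1},{"fingers":-1,"x":0,"y":0,"z":0.0002,"ax":0,"ay":0,"az":7.1},{"fingers":-1,"x":0,"y":0,"z":0.0002,"ax":0,"ay":0,"az":7.1},{"fingers":-1,"x":0,"y":0,"z":0.0003,"ax":0,"ay":0,"az":7.1},{"fingers":-1,"x":0,"y":0,"z":0.0002,"ax":0,"ay":0,"az":7.1},{"fingers":-1,"x":0,"y":0,"z":0.0002,"ax":0,"ay":0,"az":7.1}])

```text
clock: 18.82
tcp_pos: [0.482, -0.0814, 0.133]
orientation: [-2.129, -2.31, 0.002]
contact_force: [-2.4, -0.6, 5.9]
grip_width: 0.0344
gripper_force: 59.7
```

Request:
arm_command(rows=[{"fingers":-1,"x":0,"y":0,"z":0.0002,"ax":0,"ay":0,"az":7.1},{"fingers":-1,"x":0,"y":0,"z":0.0002,"ax":0,"ay":0,"az":7.1},{"fingers":-1,"x":0,"y":0,"z":0.0003,"ax":0,"ay":0,"az":7.1},{"fingers":-1,"x":0,"y":0,"z":0.0002,"ax":0,"ay":0,"az":7.1},{"fingers":-1,"x":0,"y":0,"z":0.0002,"ax":0,"ay":0,"az":7.1},{"fingers":-1,"x":0,"y":0,"z":0.0003,"ax":0,"ay":0,"az":7.1},{"fingers":-1,"x":0,"y":0,"z":0.0002,"ax":0,"ay":0,"az":7.1},{"fingers":-1,"x":0,"y":0,"z":0.0002,"ax":0,"ay":0,"az":7.1}])

```text
clock: 19.48
tcp_pos: [0.4819, -0.0811, 0.1311]
orientation: [2.971, 1.02, -0.002]
contact_force: [-1.8, 0.1, 5.0]
grip_width: 0.0345
gripper_force: 59.7
```

```bash
python3 -c "
from h import *
go(.4826,-.081,.1355)"
```

```text
{'clock': np.float64(19.4833), 'joints': array([ 0.4454,  0.377 , -0.4856,  2.073 ,  0.2557,  0.7494, -1.1092]), 'tcp_pos': array([ 0.4819, -0.0811,  0.1311]), 'orientation': array([ 2.9712e+00,  1.0204e+00, -2.0000e-03]), 'contact_force': array([-1.7892,  0.1479,  5.0353]), 'moment': array([0.047 , 0.6668, 0.0217]), 'gripper_force': np.float64(59.723), 'grip_width': np.float64(0.0345)}
[[ 0.789  0.614 -0.001]
 [ 0.614 -0.789 -0.001]
 [-0.001 -0.    -1.   ]]
tool shift mm [ 0.6  0.3 -4.4]
yaw 37.9
```

Request:
arm_command(rows=[{"fingers":-1,"x":0,"y":0,"z":0.0002,"ax":0,"ay":0,"az":7.1},{"fingers":-1,"x":0,"y":0,"z":0.0002,"ax":0,"ay":0,"az":7.1},{"fingers":-1,"x":0,"y":0,"z":0.0003,"ax":0,"ay":0,"az":7.1},{"fingers":-1,"x":0,"y":0,"z":0.0002,"ax":0,"ay":0,"az":7.1},{"fingers":-1,"x":0,"y":0,"z":0.0002,"ax":0,"ay":0,"az":7.1},{"fingers":-1,"x":0,"y":0,"z":0.0003,"ax":0,"ay":0,"az":7.1},{"fingers":-1,"x":0,"y":0,"z":0.0002,"ax":0,"ay":0,"az":7.1},{"fingers":-1,"x":0,"y":0,"z":0.0002,"ax":0,"ay":0,"az":7.1}])

```text
clock: 20.15
tcp_pos: [0.4825, -0.0807, 0.1301]
orientation: [3.099, -0.515, -0.0]
contact_force: [-4.1, 1.7, 13.8]
grip_width: 0.0349
gripper_force: 60.4
```

Request:
arm_command(rows=[{"fingers":-1,"x":0,"y":0,"z":0.0002,"ax":0,"ay":0,"az":7.1},{"fingers":-1,"x":0,"y":0,"z":0.0002,"ax":0,"ay":0,"az":7.1},{"fingers":-1,"x":0,"y":0,"z":0.0003,"ax":0,"ay":0,"az":7.1},{"fingers":-1,"x":0,"y":0,"z":0.0002,"ax":0,"ay":0,"az":7.1},{"fingers":-1,"x":0,"y":0,"z":0.0002,"ax":0,"ay":0,"az":7.1},{"fingers":-1,"x":0,"y":0,"z":0.0002,"ax":0,"ay":0,"az":7.1},{"fingers":-1,"x":0,"y":0,"z":0,"ax":0,"ay":0,"az":3},{"fingers":-1,"x":0,"y":0,"z":-0.0003,"ax":0,"ay":0,"az":0},{"fingers":-1,"x":0,"y":0,"z":0,"ax":0,"ay":0,"az":0}])

```text
clock: 20.9
tcp_pos: [0.4827, -0.0811, 0.1295]
orientation: [2.662, -1.668, 0.001]
contact_force: [-5.7, -0.1, 15.6]
grip_width: 0.0348
gripper_force: 60.6
```

```bash
python3 -c "
from h import *
go(.4826,-.081,.1355)
f=grab('side','end.png'); print(fit(f,.4825,-.083,.132,.148,.025))
A=cv2.imread('pics/end.png');cv2.imwrite('pics/c5.png',cv2.resize(A[140:290,180:330],None,fx=4,fy=4,interpolation=3))"
```

```text
{'clock': np.float64(20.9), 'joints': array([ 0.1153,  0.3411, -0.0912,  2.0952,  0.0477,  0.7067, -2.6975]), 'tcp_pos': array([ 0.4827, -0.0811,  0.1295]), 'orientation': array([ 2.6617e+00, -1.6684e+00,  1.2000e-03]), 'contact_force': array([-5.6946, -0.0919, 15.6006]), 'moment': array([0.2158, 1.2176, 0.1109]), 'gripper_force': np.float64(60.6358), 'grip_width': np.float64(0.0348)}
[[ 0.436 -0.9    0.001]
 [-0.9   -0.436 -0.001]
 [ 0.001 -0.    -1.   ]]
tool shift mm [-0.2  0.1 -6. ]
yaw -64.2
(177, array([ 0.4868, -0.0875,  0.1414]), 486.4, -89.8, 22.9)
```

View pics/c5.png

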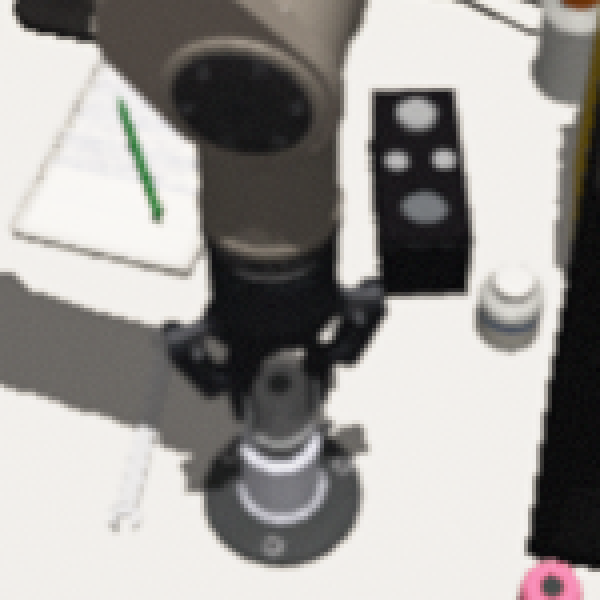

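The last crop shows the bolt gripped upright in the mouth, head at (280,390), block and jar undisturbed. But z is 1.8 mm short of the lead and the force rose, so I'll check the actual head height.

```bash
python3 -c "
from h import *
for n in('side_rel','end'):
  f=dict(np.load('pics/'+n+'.png.npz')) ; c=cloud(f)
  m=(np.hypot(c[...,0]-.4827,c[...,1]+.0835)<.016)&(c[...,2]>.1)&(c[...,2]<.17); p=c[m]
  print(n,len(p)); h,e=np.histogram(p[:,2],np.arange(.120,.170,.001)); print([(round(a*1000),int(b)) for a,b in zip(e,h) if b])
  q=p[(p[:,2]>np.percentile(p[:,2],50))]
  k=p[abs(p[:,2]-e[h.argmax()]-.0005)<.003]
  A=np.c_[k[:,:2]-k[:,:2].mean(0),np.ones(len(k))]; print('plane',np.linalg.lstsq(A,k[:,2],rcond=None)[0].round(4),len(k),k.mean(0).round(4))
"
```

```text
side_rel 143
[(120, 1), (121, 1), (122, 2), (123, 1), (127, 1), (128, 1), (129, 1), (131, 1), (132, 2), (135, 3), (137, 2), (138, 2), (139, 1), (140, 1), (141, 1), (143, 2), (144, 1), (145, 3), (146, 10), (147, 17), (148, 25), (149, 33), (150, 11), (151, 11), (152, 2)]
plane [0.0068 0.0114 0.1491] 106 [ 0.483  -0.0833  0.1491]
end 101
[(130, 1), (138, 1), (139, 3), (140, 7), (141, 15), (142, 27), (143, 25), (144, 10), (145, 7), (146, 4), (147, 1)]
plane [-0.0002 -0.0155  0.1428] 91 [ 0.4837 -0.0838  0.1428]
```

Both the head top (−6.3 mm) and the TCP (−6.0 mm) show the bolt slipped in the jaws for about 50°, with a bending moment present. Relax, release, let it settle and measure.

Request:
arm_command(rows=[{"fingers":-1,"x":-0.0002,"y":0.0004,"z":-0.0008,"ax":0,"ay":0,"az":0},{"fingers":-1,"x":0,"y":0,"z":-0.0005,"ax":0,"ay":0,"az":0},{"fingers":-1,"x":0,"y":0,"z":0,"ax":0,"ay":0,"az":0}])

```text
clock: 21.2
tcp_pos: [0.4824, -0.081, 0.1296]
orientation: [-2.662, 1.668, -0.001]
contact_force: [0.7, 0.3, 3.0]
grip_width: 0.0348
gripper_force: 60.4
```

Request:
arm_command(rows=[{"fingers":0.4,"x":0,"y":0,"z":0,"ax":0,"ay":0,"az":0},{"fingers":0.4,"x":0,"y":0,"z":0,"ax":0,"ay":0,"az":0},{"fingers":0.4,"x":0,"y":0,"z":0,"ax":0,"ay":0,"az":0},{"fingers":0.4,"x":0,"y":0,"z":0,"ax":0,"ay":0,"az":0},{"fingers":0.4,"x":0,"y":0,"z":0,"ax":0,"ay":0,"az":0},{"fingers":0.4,"x":0,"y":0,"z":0,"ax":0,"ay":0,"az":0}])

```text
clock: 21.7
tcp_pos: [0.4821, -0.0811, 0.1294]
orientation: [2.662, -1.668, -0.0]
contact_force: [0.2, 0.3, 1.1]
grip_width: 0.0595
gripper_force: 0.0
```

```bash
cat >> h.py <<'E'
def head(f,z0):
  c=cloud(f); m=(np.hypot(c[...,0]-.4827,c[...,1]+.0835)<.016)&(abs(c[...,2]-z0)<.007); p=c[m]; z=np.median(p[:,2]); k=p[abs(p[:,2]-z)<.003]
  A=np.c_[k[:,:2]-k[:,:2].mean(0),np.ones(len(k))]; print('plane',np.linalg.lstsq(A,k[:,2],rcond=None)[0].round(4),len(k),k.mean(0).round(4))
E
python3 -c "
from h import *
st()
head(dict(np.load('pics/side_rel.png.npz')),.148)
for i in range(3): head(grab('side'),.142)
for i in range(2): head(grab('top'),.142)
"
```

```text
{'clock': np.float64(21.7), 'joints': array([ 0.1162,  0.3406, -0.0919,  2.0962,  0.0473,  0.7069, -2.6968]), 'tcp_pos': array([ 0.4821, -0.0811,  0.1294]), 'orientation': array([ 2.6620e+00, -1.6681e+00, -2.0000e-04]), 'contact_force': array([0.1663, 0.2856, 1.1231]), 'moment': array([-0.0203,  0.0111,  0.0663]), 'gripper_force': np.float64(0.0), 'grip_width': np.float64(0.0595)}
[[ 0.436 -0.9   -0.   ]
 [-0.9   -0.436 -0.   ]
 [-0.     0.    -1.   ]]
plane [0.0059 0.0168 0.149 ] 107 [ 0.4831 -0.0835  0.149 ]
plane [-0.0082  0.0233  0.143 ] 104 [ 0.4831 -0.0842  0.143 ]
plane [0.0206 0.0049 0.1429] 102 [ 0.483  -0.0838  0.1429]
plane [-0.0062  0.0164  0.1428] 101 [ 0.4829 -0.084   0.1428]
plane [0. 0. 0.] 0 [nan nan nan]
plane [0. 0. 0.] 0 [nan nan nan]
  return _methods._mean(a, axis=axis, dtype=dtype,
  ret = ret.dtype.type(ret / rcount)
h.py:29: RuntimeWarning: Mean of empty slice.
  A=np.c_[k[:,:2]-k[:,:2].mean(0),np.ones(len(k))]; print('plane',np.linalg.lstsq(A,k[:,2],rcond=None)[0].round(4),len(k),k.mean(0).round(4))
  ret = um.true_divide(
```

The bolt sits level at head ≈122 mm, about 298° past the drop, so roughly 60° remains. Unwind 99°, regrip firmer and finish, judging by z.

Request:
arm_command(rows=[{"fingers":0.4,"x":0,"y":0,"z":0,"ax":0,"ay":0,"az":-7.1},{"fingers":0.4,"x":0,"y":0,"z":0,"ax":0,"ay":0,"az":-7.1},{"fingers":0.4,"x":0,"y":0,"z":0,"ax":0,"ay":0,"az":-7.1},{"fingers":0.4,"x":0,"y":0,"z":0,"ax":0,"ay":0,"az":-7.1},{"fingers":0.4,"x":0,"y":0,"z":0,"ax":0,"ay":0,"az":-7.1},{"fingers":0.4,"x":0,"y":0,"z":0,"ax":0,"ay":0,"az":-7.1},{"fingers":0.4,"x":0,"y":0,"z":0,"ax":0,"ay":0,"az":-7.1}])

```text
clock: 22.53
tcp_pos: [0.4821, -0.0811, 0.1295]
orientation: [3.118, -0.385, 0.0]
contact_force: [0.2, 0.7, -0.5]
grip_width: 0.06
gripper_force: 0.0
```

Request:
arm_command(rows=[{"fingers":0.4,"x":0,"y":0,"z":0,"ax":0,"ay":0,"az":-7.1},{"fingers":0.4,"x":0,"y":0,"z":0,"ax":0,"ay":0,"az":-7.1},{"fingers":0.4,"x":0,"y":0,"z":0,"ax":0,"ay":0,"az":-7.1},{"fingers":0.4,"x":0,"y":0,"z":0,"ax":0,"ay":0,"az":-7.1},{"fingers":0.4,"x":0,"y":0,"z":0,"ax":0,"ay":0,"az":-7.1},{"fingers":0.4,"x":0,"y":0,"z":0,"ax":0,"ay":0,"az":-7.1},{"fingers":0.4,"x":0,"y":0,"z":0,"ax":0,"ay":0,"az":-7.1},{"fingers":0.4,"x":0,"y":0,"z":0,"ax":0,"ay":0,"az":0}])

```text
clock: 23.2
tcp_pos: [0.4821, -0.0812, 0.1294]
orientation: [-2.992, -0.957, 0.0]
contact_force: [0.2, -0.7, -0.5]
grip_width: 0.0597
gripper_force: 0.0
```

Request:
arm_command(rows=[{"fingers":-1,"x":0,"y":0,"z":0,"ax":0,"ay":0,"az":0},{"fingers":-1,"x":0,"y":0,"z":0,"ax":0,"ay":0,"az":0},{"fingers":-1,"x":0,"y":0,"z":0,"ax":0,"ay":0,"az":0},{"fingers":-1,"x":0,"y":0,"z":0,"ax":0,"ay":0,"az":0},{"fingers":-1,"x":0,"y":0,"z":0,"ax":0,"ay":0,"az":0},{"fingers":-1,"x":0,"y":0,"z":0,"ax":0,"ay":0,"az":0},{"fingers":-1,"x":0,"y":0,"z":0,"ax":0,"ay":0,"az":0}], grip_force=95)

```text
clock: 23.78
tcp_pos: [0.4828, -0.0816, 0.1302]
orientation: [2.994, 0.947, 0.002]
contact_force: [-0.1, -2.0, 4.7]
grip_width: 0.0337
gripper_force: 94.2
```

```bash
python3 -c "
from h import *
st(); head(grab('side'),.142)"
```

```text
{'clock': np.float64(23.7833), 'joints': array([ 0.4345,  0.3764, -0.4718,  2.0741,  0.2512,  0.7434, -1.1529]), 'tcp_pos': array([ 0.4828, -0.0816,  0.1302]), 'orientation': array([2.9938e+00, 9.4730e-01, 1.6000e-03]), 'contact_force': array([-0.1291, -1.9939,  4.7286]), 'moment': array([-0.444,  0.101,  0.118]), 'gripper_force': np.float64(94.2076), 'grip_width': np.float64(0.0337)}
[[ 0.818  0.575  0.001]
 [ 0.575 -0.818 -0.001]
 [ 0.001  0.002 -1.   ]]
plane [-0.0248  0.0641  0.1423] 26 [ 0.4768 -0.0901  0.1423]
```

Request:
arm_command(rows=[{"fingers":-1,"x":0,"y":0,"z":0.0002,"ax":0,"ay":0,"az":5},{"fingers":-1,"x":0,"y":0,"z":0.0001,"ax":0,"ay":0,"az":5},{"fingers":-1,"x":0,"y":0,"z":0.0002,"ax":0,"ay":0,"az":5},{"fingers":-1,"x":0,"y":0,"z":0.0002,"ax":0,"ay":0,"az":5}])

```text
clock: 24.17
tcp_pos: [0.4824, -0.0812, 0.1298]
orientation: [3.113, 0.411, 0.001]
contact_force: [-3.0, -2.1, 12.7]
grip_width: 0.034
gripper_force: 95.0
```

```bash
python3 -c "
from h import *
st()"
```

```text
{'clock': np.float64(24.1667), 'joints': array([ 0.369 ,  0.3655, -0.3939,  2.079 ,  0.2087,  0.7332, -1.4658]), 'tcp_pos': array([ 0.4824, -0.0812,  0.1298]), 'orientation': array([3.113e+00, 4.106e-01, 6.000e-04]), 'contact_force': array([-3.0285, -2.1085, 12.6923]), 'moment': array([-0.1058,  0.8885,  1.023 ]), 'gripper_force': np.float64(94.9657), 'grip_width': np.float64(0.034)}
[[ 0.966  0.259  0.001]
 [ 0.259 -0.966 -0.002]
 [ 0.     0.002 -1.   ]]
```

Now the thread resists (Mz ≈1 N·m, push 13 N). Unload the push and see whether the torque persists.

Request:
arm_command(rows=[{"fingers":-1,"x":0,"y":0,"z":-0.0006,"ax":0,"ay":0,"az":0},{"fingers":-1,"x":0,"y":0,"z":-0.0006,"ax":0,"ay":0,"az":0},{"fingers":-1,"x":0,"y":0,"z":0,"ax":0,"ay":0,"az":0}])

```text
clock: 24.42
tcp_pos: [0.482, -0.0813, 0.1299]
orientation: [3.114, 0.416, -0.0]
contact_force: [0.4, -1.1, -1.3]
grip_width: 0.0338
gripper_force: 95.4
```

```bash
python3 -c "
from h import *
st()"
```

```text
{'clock': np.float64(24.4167), 'joints': array([ 0.371 ,  0.3654, -0.395 ,  2.0791,  0.2073,  0.7338, -1.4604]), 'tcp_pos': array([ 0.482 , -0.0813,  0.1299]), 'orientation': array([ 3.1136e+00,  4.1610e-01, -1.0000e-04]), 'contact_force': array([ 0.4227, -1.1055, -1.3164]), 'moment': array([-0.623 , -0.2191, -0.1524]), 'gripper_force': np.float64(95.4153), 'grip_width': np.float64(0.0338)}
[[ 0.965  0.263 -0.   ]
 [ 0.263 -0.965 -0.   ]
 [-0.     0.    -1.   ]]
```

Request:
arm_command(rows=[{"fingers":-1,"x":0,"y":0,"z":0.0001,"ax":0,"ay":0,"az":3},{"fingers":-1,"x":0,"y":0,"z":0.0001,"ax":0,"ay":0,"az":3},{"fingers":-1,"x":0,"y":0,"z":0.0001,"ax":0,"ay":0,"az":3}])

```text
clock: 24.67
tcp_pos: [0.482, -0.0813, 0.1297]
orientation: [3.136, 0.173, -0.001]
contact_force: [-0.7, -2.8, 1.7]
grip_width: 0.0336
gripper_force: 95.9
```

```bash
python3 -c "
from h import *
st()"
```

```text
{'clock': np.float64(24.6667), 'joints': array([ 0.3422,  0.3613, -0.3611,  2.081 ,  0.1898,  0.7301, -1.6005]), 'tcp_pos': array([ 0.482 , -0.0813,  0.1297]), 'orientation': array([ 3.1359e+00,  1.7260e-01, -6.0000e-04]), 'contact_force': array([-0.6513, -2.7806,  1.7342]), 'moment': array([-0.3478,  0.1334,  1.1958]), 'gripper_force': np.float64(95.925), 'grip_width': np.float64(0.0336)}
[[ 0.994  0.11  -0.   ]
 [ 0.11  -0.994 -0.001]
 [-0.     0.001 -1.   ]]
```

Torque without axial load indicates wedging. Back off slightly, then probe the axial play.

Request:
arm_command(rows=[{"fingers":-1,"x":0,"y":0,"z":-0.0001,"ax":0,"ay":0,"az":-5},{"fingers":-1,"x":0,"y":0,"z":-0.0001,"ax":0,"ay":0,"az":-5},{"fingers":-1,"x":0,"y":0,"z":0,"ax":0,"ay":0,"az":0}])

```text
clock: 24.92
tcp_pos: [0.4824, -0.0815, 0.1299]
orientation: [3.109, 0.45, 0.001]
contact_force: [1.6, -3.6, -1.9]
grip_width: 0.0338
gripper_force: 95.6
```

```bash
python3 -c "
from h import *
st()"
```

```text
{'clock': np.float64(24.9167), 'joints': array([ 0.3756,  0.3663, -0.4002,  2.0784,  0.2105,  0.734 , -1.4413]), 'tcp_pos': array([ 0.4824, -0.0815,  0.1299]), 'orientation': array([3.1087e+00, 4.4960e-01, 1.0000e-03]), 'contact_force': array([ 1.5602, -3.5847, -1.9333]), 'moment': array([-0.6401, -0.4118,  0.7133]), 'gripper_force': np.float64(95.5672), 'grip_width': np.float64(0.0338)}
[[ 0.959  0.283  0.001]
 [ 0.283 -0.959 -0.   ]
 [ 0.001  0.001 -1.   ]]
```

Request:
arm_command(rows=[{"fingers":-1,"x":0,"y":0,"z":-0.0005,"ax":0,"ay":0,"az":0},{"fingers":-1,"x":0,"y":0,"z":0,"ax":0,"ay":0,"az":0}])

```text
clock: 25.08
tcp_pos: [0.4824, -0.0815, 0.13]
orientation: [3.11, 0.442, 0.001]
contact_force: [4.3, -4.5, -6.9]
grip_width: 0.0342
gripper_force: 95.5
```

Request:
arm_command(rows=[{"fingers":-1,"x":0,"y":0,"z":-0.0005,"ax":0,"ay":0,"az":0},{"fingers":-1,"x":0,"y":0,"z":0,"ax":0,"ay":0,"az":0}])

```text
clock: 25.25
tcp_pos: [0.4823, -0.0815, 0.13]
orientation: [3.11, 0.443, 0.001]
contact_force: [5.3, -3.4, -11.6]
grip_width: 0.0338
gripper_force: 96.0
```

Request:
arm_command(rows=[{"fingers":-1,"x":0,"y":0,"z":-0.0005,"ax":0,"ay":0,"az":0},{"fingers":-1,"x":0,"y":0,"z":0,"ax":0,"ay":0,"az":0}])

```text
clock: 25.42
tcp_pos: [0.4822, -0.0815, 0.1301]
orientation: [3.11, 0.443, 0.0]
contact_force: [6.2, -3.6, -18.1]
grip_width: 0.0338
gripper_force: 96.4
```

```bash
python3 -c "
from h import *
st()"
```

```text
{'clock': np.float64(25.4167), 'joints': array([ 0.3749,  0.3657, -0.3992,  2.0785,  0.2093,  0.7346, -1.4447]), 'tcp_pos': array([ 0.4822, -0.0815,  0.1301]), 'orientation': array([3.110e+00, 4.426e-01, 4.000e-04]), 'contact_force': array([  6.1828,  -3.5673, -18.0599]), 'moment': array([-1.0099, -1.5823,  0.6792]), 'gripper_force': np.float64(96.4475), 'grip_width': np.float64(0.0338)}
[[ 0.96   0.279  0.   ]
 [ 0.279 -0.96  -0.   ]
 [ 0.     0.    -1.   ]]
```

The bolt is axially rigid, trapped like a tightened nut. Loosen it anticlockwise until torque and play are normal.

Request:
arm_command(rows=[{"fingers":-1,"x":0,"y":0,"z":0.0007,"ax":0,"ay":0,"az":-5},{"fingers":-1,"x":0,"y":0,"z":0.0005,"ax":0,"ay":0,"az":-5},{"fingers":-1,"x":0,"y":0,"z":0,"ax":0,"ay":0,"az":0}])

```text
clock: 25.67
tcp_pos: [0.4827, -0.0817, 0.1301]
orientation: [3.059, 0.714, 0.001]
contact_force: [3.1, -4.1, -4.8]
grip_width: 0.0337
gripper_force: 98.0
```

```bash
python3 -c "
from h import *
st()"
```

```text
{'clock': np.float64(25.6667), 'joints': array([ 0.4072,  0.3714, -0.4379,  2.0758,  0.2311,  0.739 , -1.2884]), 'tcp_pos': array([ 0.4827, -0.0817,  0.1301]), 'orientation': array([3.0587e+00, 7.1400e-01, 1.5000e-03]), 'contact_force': array([ 3.1139, -4.0975, -4.8247]), 'moment': array([-1.0799, -0.8455,  0.4572]), 'gripper_force': np.float64(97.973), 'grip_width': np.float64(0.0337)}
[[ 0.897  0.443  0.001]
 [ 0.443 -0.897 -0.   ]
 [ 0.001  0.001 -1.   ]]
```

Request:
arm_command(rows=[{"fingers":-1,"x":0,"y":0,"z":-0.0002,"ax":0,"ay":0,"az":-5},{"fingers":-1,"x":0,"y":0,"z":-0.0001,"ax":0,"ay":0,"az":-5},{"fingers":-1,"x":0,"y":0,"z":0,"ax":0,"ay":0,"az":0}])

```text
clock: 25.92
tcp_pos: [0.4828, -0.082, 0.1303]
orientation: [2.985, 0.976, 0.002]
contact_force: [4.7, -4.6, -7.2]
grip_width: 0.0337
gripper_force: 97.7
```

```bash
python3 -c "
from h import *
st()"
```

```text
{'clock': np.float64(25.9167), 'joints': array([ 0.4393,  0.377 , -0.4761,  2.0736,  0.2525,  0.7443, -1.1341]), 'tcp_pos': array([ 0.4828, -0.082 ,  0.1303]), 'orientation': array([2.9852e+00, 9.7580e-01, 1.8000e-03]), 'contact_force': array([ 4.6977, -4.5722, -7.185 ]), 'moment': array([-1.3456, -1.0962,  0.2249]), 'gripper_force': np.float64(97.7028), 'grip_width': np.float64(0.0337)}
[[ 0.807  0.591  0.001]
 [ 0.591 -0.807 -0.001]
 [ 0.001  0.001 -1.   ]]
```

The wrench is mostly a bending couple about tool −x plus a side force toward tool +y. Servo these out by following them: shift +y 0.5 mm and tilt ax −0.3°.

Request:
arm_command(rows=[{"fingers":-1,"x":0.0001,"y":0.0005,"z":0.0002,"ax":0,"ay":0,"az":0},{"fingers":-1,"x":0,"y":0,"z":0,"ax":0,"ay":0,"az":0}])

```text
clock: 26.08
tcp_pos: [0.4829, -0.0819, 0.1303]
orientation: [2.987, 0.972, 0.001]
contact_force: [3.5, -3.8, -4.4]
grip_width: 0.0337
gripper_force: 98.1
```

```bash
cat >> h.py <<'E'
def w():
    o=r.get_obs(); M=R.from_rotvec(o['orientation']).as_matrix()
    print('t',o['clock'].round(2),'z',(o['tcp_pos']*1000).round(2),'yaw',np.degrees(np.arctan2(M[1,0],M[0,0])).round(1),'toolF',(M.T@o['contact_force']).round(1),'toolM',(M.T@o['moment']).round(2),'q7',o['joints'][6].round(2),'tilt',(M[:2,2]*1000).round(1))
E
python3 -c "
from h import *
w()"
```

```text
Traceback (most recent call last):
  File "h.py", line 32, in w
    print('t',o['clock'].round(2),'z',(o['tcp_pos']*1000).round(2),'yaw',np.degrees(np.arctan2(M[1,0],M[0,0])).round(1),'toolF',(M.T@o['contact_force']).round(1),'toolM',(M.T@o['moment']).round(2),'q7',o['joints'][6].round(2),'tilt',(M[:2,2]*1000).round(1))
              ^^^^^^^^^^^^^^^^
AttributeError: 'float' object has no attribute 'round'
```

Request:
arm_command(rows=[{"fingers":-1,"x":0,"y":0,"z":0,"ax":-0.3,"ay":0,"az":0},{"fingers":-1,"x":0,"y":0,"z":0,"ax":0,"ay":0,"az":0}])

```text
clock: 26.25
tcp_pos: [0.4827, -0.0816, 0.1303]
orientation: [2.981, 0.973, 0.003]
contact_force: [3.6, -4.2, -4.7]
grip_width: 0.0337
gripper_force: 98.2
```

```bash
python3 -c "
from h import *
w()"
```

```text
Traceback (most recent call last):
  File "h.py", line 32, in w
    print('t',o['clock'].round(2),'z',(o['tcp_pos']*1000).round(2),'yaw',np.degrees(np.arctan2(M[1,0],M[0,0])).round(1),'toolF',(M.T@o['contact_force']).round(1),'toolM',(M.T@o['moment']).round(2),'q7',o['joints'][6].round(2),'tilt',(M[:2,2]*1000).round(1))
              ^^^^^^^^^^^^^^^^
AttributeError: 'float' object has no attribute 'round'
```

```bash
sed -i "s/o\['clock'\].round(2)/round(o['clock'],2)/" h.py; python3 -c "
from h import *
w()"
```

```text
t 26.25 z [482.75 -81.62 130.33] yaw 36.1 toolF [0.5 5.5 4.7] toolM [-1.31 -0.11 -0.19] q7 -1.14 tilt [ 3.9 -5. ]
```

Request:
arm_command(rows=[{"fingers":-1,"x":0,"y":0,"z":-0.0002,"ax":0,"ay":0,"az":-5},{"fingers":-1,"x":0,"y":0,"z":-0.0001,"ax":0,"ay":0,"az":-5},{"fingers":-1,"x":0,"y":0,"z":-0.0002,"ax":0,"ay":0,"az":-5},{"fingers":-1,"x":0,"y":0,"z":-0.0001,"ax":0,"ay":0,"az":-5}])

```text
clock: 26.58
tcp_pos: [0.4824, -0.0817, 0.1308]
orientation: [2.765, 1.48, 0.001]
contact_force: [3.3, -3.0, -5.4]
grip_width: 0.034
gripper_force: 97.9
```

```bash
python3 -c "
from h import *
w()"
```

```text
t 26.58 z [482.42 -81.7  130.76] yaw 56.3 toolF [-0.6  4.4  5.4] toolM [-1.17 -0.5   0.13] q7 -0.83 tilt [ 3.1 -4.6]
```

Request:
arm_command(rows=[{"fingers":0.2,"x":0,"y":0,"z":0,"ax":0.3,"ay":0,"az":0},{"fingers":0.2,"x":0,"y":0,"z":0,"ax":0,"ay":0,"az":0},{"fingers":0.2,"x":0,"y":0,"z":0,"ax":0,"ay":0,"az":0},{"fingers":0.2,"x":0,"y":0,"z":0,"ax":0,"ay":0,"az":0}])

```text
clock: 26.92
tcp_pos: [0.4824, -0.0807, 0.131]
orientation: [2.772, 1.479, -0.003]
contact_force: [0.9, -0.3, -0.2]
grip_width: 0.0513
gripper_force: 0.0
```

```bash
python3 -c "
from h import *
w(); head(grab('side'),.142); head(grab('side'),.142); f=grab('wrist','w9.png'); print(fit(f,.4825,-.0815,.139,.148,.02))"
```

```text
t 26.92 z [482.35 -80.74 131.01] yaw 56.2 toolF [0.2 0.9 0.2] toolM [ 0.06 -0.01 -0.01] q7 -0.83 tilt [-1.5 -1. ]
plane [-0.0156  0.0245  0.1433] 69 [ 0.4793 -0.0869  0.1433]
plane [-0.02    0.0331  0.1439] 66 [ 0.4796 -0.0872  0.1439]
(3845, array([ 0.483 , -0.0797,  0.1416]), 482.3, -81.1, 18.0)
```

Request:
arm_command(rows=[{"fingers":-1,"x":0,"y":0,"z":0,"ax":0,"ay":0,"az":0},{"fingers":-1,"x":0,"y":0,"z":0,"ax":0,"ay":0,"az":0},{"fingers":-1,"x":0,"y":0,"z":0,"ax":0,"ay":0,"az":0},{"fingers":-1,"x":0,"y":0,"z":0,"ax":0,"ay":0,"az":0},{"fingers":-1,"x":0,"y":0,"z":0,"ax":0,"ay":0,"az":0}], grip_force=60)

```text
clock: 27.48
tcp_pos: [0.4827, -0.0813, 0.1312]
orientation: [2.77, 1.481, -0.002]
contact_force: [-1.2, 1.9, 5.0]
grip_width: 0.0342
gripper_force: 59.5
```

```bash
python3 -c "
from h import *
w()"
```

```text
t 27.48 z [482.66 -81.27 131.22] yaw 56.2 toolF [ 0.9 -2.  -5. ] toolM [ 0.32 -0.09 -0.08] q7 -0.83 tilt [-0.9 -1.4]
```

```bash
python3 -c "
from h import *
f=dict(np.load('pics/w9.png.npz'));c=cloud(f);m=(np.hypot(c[...,0]-.4825,c[...,1]+.081)<.019)&(c[...,2]>.136)&(c[...,2]<.150);p=c[m]
for i in range(4):
  A=np.c_[p[:,:2]-[.4825,-.081],np.ones(len(p))];s=np.linalg.lstsq(A,p[:,2],rcond=None)[0];e=p[:,2]-A@s;print(s.round(4),e.std().round(5),len(p));p=p[abs(e)<2*e.std()]
"
```

```text
[-0.0335 -0.0432  0.1415] 0.00116 4081
[-0.0197 -0.0215  0.1416] 0.00078 3863
[-0.0155 -0.014   0.1417] 0.00064 3658
[-0.0134 -0.01    0.1417] 0.00057 3484
```

Request:
arm_command(rows=[{"fingers":-1,"x":0,"y":0,"z":0.0002,"ax":0,"ay":0,"az":5},{"fingers":-1,"x":0,"y":0,"z":0.0001,"ax":0,"ay":0,"az":5},{"fingers":-1,"x":0,"y":0,"z":0.0002,"ax":0,"ay":0,"az":5}])

```text
clock: 27.73
tcp_pos: [0.4825, -0.0813, 0.1309]
orientation: [2.941, 1.101, -0.003]
contact_force: [-1.8, 0.2, 9.4]
grip_width: 0.0344
gripper_force: 60.0
```

```bash
python3 -c "
from h import *
w()"
```

```text
t 27.73 z [482.55 -81.34 130.9 ] yaw 41.1 toolF [-1.2 -1.3 -9.4] toolM [ 0.63 -0.42 -0.38] q7 -1.06 tilt [-1.2 -1.7]
```

Request:
arm_command(rows=[{"fingers":-1,"x":0,"y":0,"z":-0.001,"ax":0,"ay":0,"az":0},{"fingers":-1,"x":0,"y":0,"z":0,"ax":0,"ay":0,"az":0}])

```text
clock: 27.9
tcp_pos: [0.4822, -0.0814, 0.131]
orientation: [2.939, 1.109, -0.003]
contact_force: [-0.2, 0.1, -3.7]
grip_width: 0.0345
gripper_force: 61.6
```

```bash
python3 -c "
from h import *
w()"
```

```text
t 27.9 z [482.21 -81.44 130.99] yaw 41.3 toolF [-0.  -0.2  3.7] toolM [-0.25  0.2   0.13] q7 -1.06 tilt [-1.6 -1.3]
```

Request:
arm_command(rows=[{"fingers":-1,"x":0,"y":0,"z":-0.001,"ax":0,"ay":0,"az":0},{"fingers":-1,"x":0,"y":0,"z":0,"ax":0,"ay":0,"az":0}])

```text
clock: 28.07
tcp_pos: [0.482, -0.0815, 0.1311]
orientation: [-2.939, -1.109, 0.003]
contact_force: [4.5, -1.3, -17.9]
grip_width: 0.0343
gripper_force: 62.9
```

```bash
python3 -c "
from h import *
w()"
```

```text
t 28.07 z [481.98 -81.53 131.1 ] yaw 41.3 toolF [ 2.6  4.  17.8] toolM [-1.05  0.82  0.08] q7 -1.05 tilt [-2.1 -0.6]
```

```bash
python3 -c "
from h import *
def ring(f,cx,cy,z0,ri,ro):
  c=cloud(f);d=np.hypot(c[...,0]-cx,c[...,1]-cy);m=(d<ro)&(d>ri)&(abs(c[...,2]-z0)<.006);p=c[m]
  A=np.c_[p[:,:2]-[cx,cy],np.ones(len(p))];s=np.linalg.lstsq(A,p[:,2],rcond=None)[0];e=p[:,2]-A@s;print(ri,ro,s.round(4),e.std().round(5),len(p))
f=dict(np.load('pics/w9.png.npz'))
for a,b in((.006,.015),(.009,.016),(.011,.017)): ring(f,.4823,-.0811,.142,a,b)
g=dict(np.load('pics/w3.png.npz'))
for a,b in((.006,.015),(.009,.016)): ring(g,.5437,.139,.1155,a,b)
c=cloud(f)
for nm,u in (('rad',0),):
  d=np.hypot(c[...,0]-.4823,c[...,1]+.0811)
  for k in range(0,20,2):
    m=(d>=k/1000)&(d<(k+2)/1000)&(abs(c[...,2]-.14)<.02)
    if m.any(): print(k,m.sum(),np.percentile(c[...,2][m],[5,50,95]).round(4))
A=cv2.imread('pics/w9.png'); ys,xs=np.where((np.hypot(c[...,0]-.4823,c[...,1]+.0811)<.018)&(abs(c[...,2]-.142)<.005)); print(xs.min(),xs.max(),ys.min(),ys.max())
"
```

```text
0.006 0.015 [-0.008  -0.0018  0.1418] 0.00055 2405
0.009 0.016 [-0.0107 -0.0035  0.1417] 0.00058 2257
0.011 0.017 [-0.0271 -0.0208  0.1415] 0.00093 2167
0.006 0.015 [-0.0023  0.0029  0.1154] 0.00072 505
0.009 0.016 [-0.0006  0.0031  0.1153] 0.00068 466
0 52 [0.1414 0.1421 0.143 ]
2 154 [0.1411 0.1421 0.1431]
4 256 [0.1412 0.1422 0.1429]
6 370 [0.141  0.1421 0.1429]
8 434 [0.1409 0.1418 0.1426]
10 567 [0.1408 0.1418 0.1426]
12 667 [0.1409 0.1417 0.1426]
14 789 [0.1404 0.1417 0.1425]
16 1622 [0.1221 0.1357 0.1413]
18 231 [0.121  0.1293 0.1361]
221 296 243 312
```

Request:
arm_command(rows=[{"fingers":-1,"x":0,"y":0,"z":0.0012,"ax":0,"ay":0,"az":0},{"fingers":-1,"x":0,"y":0,"z":-0.0002,"ax":0,"ay":0,"az":-6},{"fingers":-1,"x":0,"y":0,"z":-0.0002,"ax":0,"ay":0,"az":-6},{"fingers":-1,"x":0,"y":0,"z":-0.0002,"ax":0,"ay":0,"az":-6},{"fingers":-1,"x":0,"y":0,"z":-0.0002,"ax":0,"ay":0,"az":-6},{"fingers":-1,"x":0,"y":0,"z":-0.0002,"ax":0,"ay":0,"az":-6}])

```text
clock: 28.57
tcp_pos: [0.4818, -0.0813, 0.1318]
orientation: [-2.548, -1.837, 0.005]
contact_force: [-0.8, 0.5, -8.4]
grip_width: 0.0345
gripper_force: 64.1
```

```bash
python3 -c "
from h import *
w()"
```

```text
t 28.57 z [481.81 -81.33 131.8 ] yaw 71.6 toolF [ 0.2 -0.9  8.4] toolM [0.05 0.24 0.01] q7 -0.59 tilt [-2.8 -1. ]
```

Request:
arm_command(rows=[{"fingers":-1,"x":0,"y":0,"z":-0.0002,"ax":0,"ay":0,"az":-6},{"fingers":-1,"x":0,"y":0,"z":-0.0002,"ax":0,"ay":0,"az":-6},{"fingers":-1,"x":0,"y":0,"z":-0.0002,"ax":0,"ay":0,"az":-6},{"fingers":-1,"x":0,"y":0,"z":-0.0002,"ax":0,"ay":0,"az":-6},{"fingers":-1,"x":0,"y":0,"z":-0.0002,"ax":0,"ay":0,"az":-6},{"fingers":-1,"x":0,"y":0,"z":0,"ax":0,"ay":0,"az":0}])

```text
clock: 29.07
tcp_pos: [0.4814, -0.0811, 0.1327]
orientation: [-1.986, -2.431, 0.004]
contact_force: [-0.6, 0.5, -7.8]
grip_width: 0.0343
gripper_force: 64.2
```

```bash
python3 -c "
from h import *
w()"
```

```text
t 29.07 z [481.43 -81.09 132.72] yaw 101.5 toolF [ 0.7 -0.5  7.8] toolM [0.   0.32 0.02] q7 -0.13 tilt [-3.6 -0.6]
```

Request:
arm_command(rows=[{"fingers":-1,"x":0,"y":0,"z":-0.001,"ax":0,"ay":0,"az":0},{"fingers":-1,"x":0,"y":0,"z":0,"ax":0,"ay":0,"az":0}])

```text
clock: 29.23
tcp_pos: [0.4813, -0.0813, 0.133]
orientation: [-1.994, -2.424, 0.004]
contact_force: [2.5, 0.6, -22.2]
grip_width: 0.0344
gripper_force: 63.0
```

```bash
python3 -c "
from h import *
w()"
```

```text
t 29.23 z [481.35 -81.28 132.97] yaw 101.1 toolF [ 0.1  2.6 22.2] toolM [-0.79  0.36 -0.08] q7 -0.13 tilt [-3.3 -0.3]
```

It turns freely here, riding the upper flanks under slight pull. Test downward play.

Request:
arm_command(rows=[{"fingers":-1,"x":0,"y":0,"z":0.0015,"ax":0,"ay":0,"az":0},{"fingers":-1,"x":0,"y":0,"z":0,"ax":0,"ay":0,"az":0}])

```text
clock: 29.4
tcp_pos: [0.4823, -0.0813, 0.1328]
orientation: [-1.994, -2.427, 0.004]
contact_force: [-0.5, 0.5, -11.4]
grip_width: 0.0344
gripper_force: 64.7
```

Request:
arm_command(rows=[{"fingers":-1,"x":0,"y":0,"z":0.0007,"ax":0,"ay":0,"az":0},{"fingers":-1,"x":0,"y":0,"z":0,"ax":0,"ay":0,"az":0}])

```text
clock: 29.57
tcp_pos: [0.4825, -0.0813, 0.1325]
orientation: [1.993, 2.428, -0.004]
contact_force: [-2.1, 1.1, -3.6]
grip_width: 0.0348
gripper_force: 65.3
```

Request:
arm_command(rows=[{"fingers":-1,"x":0,"y":0,"z":0.0007,"ax":0,"ay":0,"az":0},{"fingers":-1,"x":0,"y":0,"z":0,"ax":0,"ay":0,"az":0}])

```text
clock: 29.73
tcp_pos: [0.4827, -0.0812, 0.1317]
orientation: [1.993, 2.428, -0.003]
contact_force: [-1.9, 1.7, -1.1]
grip_width: 0.0344
gripper_force: 65.5
```

```bash
python3 -c "
from h import *
w()"
```

```text
t 29.73 z [482.67 -81.24 131.73] yaw 101.2 toolF [ 2.1 -1.5  1.1] toolM [0.59 0.55 0.03] q7 -0.13 tilt [-0.9 -1.6]
```

Request:
arm_command(rows=[{"fingers":-1,"x":0,"y":0,"z":0.0002,"ax":0,"ay":0,"az":6},{"fingers":-1,"x":0,"y":0,"z":0.0002,"ax":0,"ay":0,"az":6},{"fingers":-1,"x":0,"y":0,"z":0.0002,"ax":0,"ay":0,"az":6},{"fingers":-1,"x":0,"y":0,"z":0.0002,"ax":0,"ay":0,"az":6},{"fingers":-1,"x":0,"y":0,"z":0.0002,"ax":0,"ay":0,"az":6}])

```text
clock: 30.15
tcp_pos: [0.4832, -0.081, 0.1314]
orientation: [2.557, 1.823, -0.001]
contact_force: [-3.5, 2.7, 6.9]
grip_width: 0.0345
gripper_force: 66.4
```

```bash
python3 -c "
from h import *
w()"
```

```text
t 30.15 z [483.21 -80.99 131.45] yaw 71.0 toolF [ 1.4 -4.2 -6.9] toolM [ 1.31  0.24 -0.02] q7 -0.6 tilt [ 0.  -1.6]
```

Request:
arm_command(rows=[{"fingers":-1,"x":0,"y":0,"z":0.0002,"ax":0,"ay":0,"az":6},{"fingers":-1,"x":0,"y":0,"z":0.0002,"ax":0,"ay":0,"az":6}])

```text
clock: 30.32
tcp_pos: [0.4834, -0.0808, 0.1313]
orientation: [2.733, 1.546, -0.001]
contact_force: [-4.4, 1.4, 8.4]
grip_width: 0.0346
gripper_force: 66.6
```

```bash
python3 -c "
from h import *
w()"
```

```text
t 30.32 z [483.4  -80.82 131.32] yaw 59.0 toolF [-1.  -4.5 -8.4] toolM [ 1.47 -0.08 -0.15] q7 -0.78 tilt [ 0.4 -1.6]
```

Request:
arm_command(rows=[{"fingers":-1,"x":0,"y":0,"z":0.0002,"ax":0,"ay":0,"az":6},{"fingers":-1,"x":0,"y":0,"z":0.0002,"ax":0,"ay":0,"az":6}])

```text
clock: 30.48
tcp_pos: [0.4835, -0.0809, 0.131]
orientation: [2.879, 1.252, -0.0]
contact_force: [-5.1, 2.0, 9.1]
grip_width: 0.0346
gripper_force: 66.7
```

```bash
python3 -c "
from h import *
w()"
```

```text
t 30.48 z [483.46 -80.85 131.04] yaw 47.0 toolF [-2.  -5.1 -9.1] toolM [ 1.48 -0.45 -0.31] q7 -0.97 tilt [ 0.6 -1.8]
```

Side load builds with depth, so the tool is pressing the bolt off-axis. Shift with the force (world −x, +y) and unload z a little.

Request:
arm_command(rows=[{"fingers":-1,"x":-0.0002,"y":-0.0008,"z":-0.0005,"ax":0,"ay":0,"az":0},{"fingers":-1,"x":0,"y":0,"z":0,"ax":0,"ay":0,"az":0}])

```text
clock: 30.65
tcp_pos: [0.4832, -0.0809, 0.1311]
orientation: [2.875, 1.261, 0.001]
contact_force: [-1.5, 1.1, 3.9]
grip_width: 0.0343
gripper_force: 65.7
```

```bash
python3 -c "
from h import *
w()"
```

```text
t 30.65 z [483.17 -80.93 131.07] yaw 47.4 toolF [-0.2 -1.8 -3.9] toolM [ 0.41 -0.01  0.08] q7 -0.96 tilt [ 1.9 -2. ]
```

Request:
arm_command(rows=[{"fingers":-1,"x":0,"y":0,"z":0,"ax":0.4,"ay":0,"az":0},{"fingers":-1,"x":0,"y":0,"z":0,"ax":0.4,"ay":0,"az":0},{"fingers":-1,"x":0,"y":0,"z":0,"ax":0,"ay":0,"az":0}])

```text
clock: 30.9
tcp_pos: [0.4837, -0.0816, 0.1311]
orientation: [-2.868, -1.255, 0.007]
contact_force: [0.9, -0.4, 6.9]
grip_width: 0.0343
gripper_force: 66.4
```

```bash
python3 -c "
from h import *
w()"
```

```text
t 30.9 z [483.75 -81.58 131.05] yaw 47.3 toolF [ 0.3  0.9 -6.9] toolM [-0.57  0.03  0.02] q7 -0.95 tilt [-8.2  8.1]
```

Request:
arm_command(rows=[{"fingers":-1,"x":0,"y":0,"z":0,"ax":-0.4,"ay":0,"az":0},{"fingers":-1,"x":0,"y":0,"z":0.0002,"ax":0,"ay":0,"az":5},{"fingers":-1,"x":0,"y":0,"z":0.0002,"ax":0,"ay":0,"az":5},{"fingers":-1,"x":0,"y":0,"z":0.0001,"ax":0,"ay":0,"az":5}])

```text
clock: 31.23
tcp_pos: [0.4832, -0.0813, 0.1307]
orientation: [-3.015, -0.868, 0.005]
contact_force: [-0.9, -0.6, 11.7]
grip_width: 0.0343
gripper_force: 66.8
```

```bash
python3 -c "
from h import *
w()"
```

```text
t 31.23 z [483.22 -81.25 130.73] yaw 32.1 toolF [ -1.1  -0.  -11.7] toolM [ 0.17 -0.29 -0.55] q7 -1.19 tilt [-3.9  3. ]
```

Request:
arm_command(rows=[{"fingers":-1,"x":0,"y":0,"z":0.0002,"ax":0,"ay":0,"az":5},{"fingers":-1,"x":0,"y":0,"z":0.0002,"ax":0,"ay":0,"az":5},{"fingers":-1,"x":0,"y":0,"z":0.0001,"ax":0,"ay":0,"az":5}])

```text
clock: 31.48
tcp_pos: [0.4831, -0.0816, 0.1304]
orientation: [-3.104, -0.468, 0.006]
contact_force: [-2.6, -1.4, 13.2]
grip_width: 0.0343
gripper_force: 67.1
```

```bash
python3 -c "
from h import *
w()"
```

```text
t 31.48 z [483.09 -81.56 130.41] yaw 17.2 toolF [ -3.    0.5 -13.2] toolM [-0.01 -0.53 -0.91] q7 -1.42 tilt [-4.2  2.3]
```

Backing off until it frees, then re-centring with neutral side loads and only a light push (pushing hard bends the arm toward +x and wedges the bolt).

Request:
arm_command(rows=[{"fingers":-1,"x":0,"y":0,"z":-0.001,"ax":0,"ay":0,"az":-6},{"fingers":-1,"x":0,"y":0,"z":-0.0002,"ax":0,"ay":0,"az":-6},{"fingers":-1,"x":0,"y":0,"z":-0.0002,"ax":0,"ay":0,"az":-6},{"fingers":-1,"x":0,"y":0,"z":-0.0002,"ax":0,"ay":0,"az":-6},{"fingers":-1,"x":0,"y":0,"z":-0.0002,"ax":0,"ay":0,"az":-6},{"fingers":-1,"x":0,"y":0,"z":-0.0002,"ax":0,"ay":0,"az":-6}])

```text
clock: 31.98
tcp_pos: [0.4829, -0.0818, 0.1312]
orientation: [-2.801, -1.412, 0.004]
contact_force: [2.7, -1.7, -0.9]
grip_width: 0.0346
gripper_force: 65.6
```

```bash
python3 -c "
from h import *
w()"
```

```text
t 31.98 z [482.86 -81.81 131.23] yaw 53.5 toolF [0.2 3.2 0.9] toolM [-0.69  0.11  0.14] q7 -0.86 tilt [-4.5  3.4]
```

Request:
arm_command(rows=[{"fingers":-1,"x":0,"y":0,"z":-0.0002,"ax":0,"ay":0,"az":-6},{"fingers":-1,"x":0,"y":0,"z":-0.0002,"ax":0,"ay":0,"az":-6},{"fingers":-1,"x":0,"y":0,"z":-0.0001,"ax":0,"ay":0,"az":-6},{"fingers":-1,"x":0,"y":0,"z":0,"ax":0,"ay":0,"az":-6},{"fingers":-1,"x":0,"y":0,"z":0,"ax":0,"ay":0,"az":-6},{"fingers":-1,"x":0,"y":0,"z":0,"ax":0,"ay":0,"az":-6},{"fingers":-1,"x":0,"y":0,"z":0,"ax":0,"ay":0,"az":0}])

```text
clock: 32.57
tcp_pos: [0.4825, -0.0814, 0.1316]
orientation: [-2.227, -2.206, 0.001]
contact_force: [1.1, -0.3, 1.8]
grip_width: 0.0342
gripper_force: 65.6
```

```bash
python3 -c "
from h import *
w()"
```

```text
t 32.57 z [482.49 -81.42 131.6 ] yaw 89.5 toolF [-0.3  1.1 -1.8] toolM [-0.35 -0.09  0.02] q7 -0.31 tilt [-5.4  4.1]
```

Request:
arm_command(rows=[{"fingers":-1,"x":0,"y":0,"z":0,"ax":0,"ay":0,"az":-6},{"fingers":-1,"x":0,"y":0,"z":0,"ax":0,"ay":0,"az":-6},{"fingers":-1,"x":0,"y":0,"z":0,"ax":0,"ay":0,"az":-6},{"fingers":-1,"x":0,"y":0,"z":0,"ax":0,"ay":0,"az":0}])

```text
clock: 32.9
tcp_pos: [0.4822, -0.0813, 0.1316]
orientation: [-1.858, -2.524, 0.0]
contact_force: [1.4, -0.0, 3.3]
grip_width: 0.0343
gripper_force: 65.7
```

```bash
python3 -c "
from h import *
w()"
```

```text
t 32.9 z [482.24 -81.31 131.59] yaw 107.3 toolF [-0.4  1.3 -3.3] toolM [-0.28 -0.29 -0.02] q7 -0.03 tilt [-5.8  3.9]
```

Request:
arm_command(rows=[{"fingers":-1,"x":0,"y":0,"z":0,"ax":0,"ay":0,"az":-6},{"fingers":-1,"x":0,"y":0,"z":0,"ax":0,"ay":0,"az":-6},{"fingers":-1,"x":0,"y":0,"z":0,"ax":0,"ay":0,"az":-6},{"fingers":-1,"x":0,"y":0,"z":0,"ax":0,"ay":0,"az":0}])

```text
clock: 33.23
tcp_pos: [0.4819, -0.0812, 0.1319]
orientation: [-1.442, -2.783, 0.0]
contact_force: [-0.2, -0.3, 5.6]
grip_width: 0.0343
gripper_force: 66.4
```

```bash
python3 -c "
from h import *
w(); f=grab('wrist','w10.png'); c=cloud(f)
A=cv2.imread('pics/w10.png'); cv2.imwrite('pics/c6.png',cv2.resize(A[180:384,130:390],(780,600),interpolation=3))"
```

```text
t 33.23 z [481.92 -81.21 131.88] yaw 125.2 toolF [-0.  -0.3 -5.6] toolM [ 0.25  0.03 -0.03] q7 0.24 tilt [-6.6  3.4]
```

```bash
python3 -c "
from h import *
for n in('top0','w2','w3','side0'):
  c=cloud(dict(np.load('pics/'+n+'.png.npz'))); d=np.hypot(c[...,0]-.4818,c[...,1]+.0805)
  m=(d<.016)&(c[...,2]<.068)&(c[...,2]>-.05); p=c[m]; print(n,len(p)); h,e=np.histogram(p[:,2],np.arange(0,.07,.004)); print([(round(a*1000),int(b)) for a,b in zip(e,h) if b])
  q=p[p[:,2]<.038]; 
  if n in('top0','w2'): print((np.c_[q[:,0]-.4818,q[:,1]+.0805,q[:,2]]*1000).round(0).astype(int)[::max(1,len(q)//30)].tolist())
"
```

```text
top0 71
[(12, 1), (16, 21), (20, 11), (24, 3), (28, 2), (32, 5), (40, 1), (44, 3), (48, 3), (52, 1), (56, 1), (60, 3), (64, 16)]
[[12, 2, 20], [12, -1, 20], [12, -4, 19], [12, -7, 17], [12, -10, 19], [9, 5, 18], [9, 2, 21], [9, -1, 19], [9, -4, 18], [9, -7, 20], [9, -10, 18], [9, -13, 21], [5, 6, 32], [5, 3, 28], [5, 0, 27], [6, -4, 19], [6, -7, 16], [6, -10, 17], [6, -13, 20], [2, 6, 32], [3, 3, 24], [2, 0, 32], [3, -4, 20], [3, -7, 18], [3, -10, 18], [3, -12, 21], [-1, 7, 35], [-1, 3, 31], [-1, 1, 33], [0, -4, 19], [0, -7, 20], [0, -10, 20], [0, -13, 18], [-4, 3, 29], [-2, -1, 16], [-3, -4, 21], [-3, -6, 23], [-3, -9, 24], [-3, -13, 18], [-6, 0, 21], [-6, -3, 21], [-6, -6, 20], [-6, -9, 19]]
w2 338
[(16, 139), (20, 1), (24, 3), (28, 22), (40, 12), (44, 12), (48, 13), (52, 17), (56, 13), (60, 17), (64, 89)]
[[2, 6, 32], [3, -1, 26], [1, 2, 31], [2, -5, 18], [-1, 5, 31], [-1, -3, 19], [-7, 9, 18], [-2, 3, 30], [-2, -5, 18], [-8, 9, 18], [-4, 3, 27], [-4, -4, 18], [-1, -11, 19], [-8, 4, 19], [-5, -3, 19], [-3, -10, 19], [-11, 7, 18], [-8, 1, 19], [-5, -8, 19], [-12, 8, 19], [-10, 1, 18], [-8, -6, 17], [-5, -12, 17], [-12, 3, 18], [-10, -3, 18], [-7, -10, 19], [-14, 4, 18], [-12, -2, 18], [-9, -9, 18], [-15, 1, 18], [-12, -6, 18], [-10, -12, 19], [-14, -5, 18]]
w3 206
[(40, 15), (44, 20), (48, 32), (52, 24), (56, 25), (60, 38), (64, 52)]
side0 57
[(24, 3), (28, 2), (32, 5), (36, 3), (40, 1), (44, 5), (48, 5), (52, 8), (56, 5), (60, 7), (64, 13)]
```

View pics/c6.png

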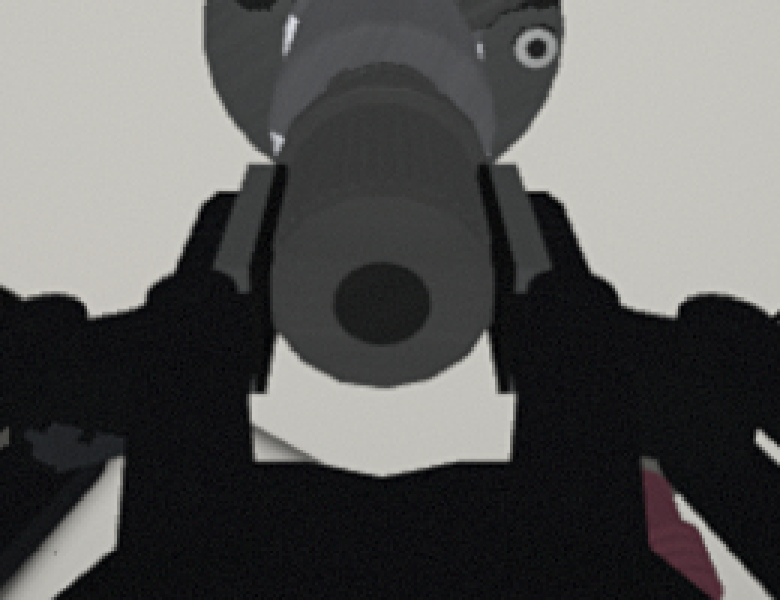

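Bore depth from the first pictures shows the nozzle root standing at z≈31 mm inside the bore, on the axis toward +y. The pilot tip (head −92 mm) meets it at head ≈123, which explains the extra resistance. It is not cross-threading: the head is level and the play of 1.5 mm was measured. By angle bookkeeping and head height I am ~262° past the drop, so about 98° more is needed, riding the upper flanks. I'll grip firmer and turn smoothly with a light push.

Request:
arm_command(rows=[{"fingers":-1,"x":0,"y":0,"z":0,"ax":0,"ay":0,"az":6},{"fingers":-1,"x":0,"y":0,"z":0,"ax":0,"ay":0,"az":6},{"fingers":-1,"x":0,"y":0,"z":0.0001,"ax":0,"ay":0,"az":6},{"fingers":-1,"x":0,"y":0,"z":0,"ax":0,"ay":0,"az":6},{"fingers":-1,"x":0,"y":0,"z":0.0001,"ax":0,"ay":0,"az":6},{"fingers":-1,"x":0,"y":0,"z":0.0001,"ax":0,"ay":0,"az":6},{"fingers":-1,"x":0,"y":0,"z":0.0001,"ax":0,"ay":0,"az":6},{"fingers":-1,"x":0,"y":0,"z":0.0001,"ax":0,"ay":0,"az":6}], grip_force=110)

```text
clock: 33.95
tcp_pos: [0.4819, -0.0805, 0.1316]
orientation: [-2.459, -1.944, 0.004]
contact_force: [-2.0, 1.1, 8.6]
grip_width: 0.0335
gripper_force: 109.1
```

```bash
python3 -c "
from h import *
w()"
```

```text
t 33.95 z [481.88 -80.51 131.59] yaw 76.6 toolF [ 0.7 -2.3 -8.6] toolM [ 0.58  0.21 -0.02] q7 -0.5 tilt [-6.4  3.8]
```

Request:
arm_command(rows=[{"fingers":-1,"x":0,"y":0,"z":0.0001,"ax":0,"ay":0,"az":6},{"fingers":-1,"x":0,"y":0,"z":0.0002,"ax":0,"ay":0,"az":6},{"fingers":-1,"x":0,"y":0,"z":0.0002,"ax":0,"ay":0,"az":6},{"fingers":-1,"x":0,"y":0,"z":0.0002,"ax":0,"ay":0,"az":6}])

```text
clock: 34.28
tcp_pos: [0.4824, -0.081, 0.1313]
orientation: [-2.811, -1.391, 0.006]
contact_force: [-1.3, -2.2, 11.5]
grip_width: 0.0337
gripper_force: 109.4
```

```bash
python3 -c "
from h import *
w()"
```

```text
t 34.28 z [482.36 -81.04 131.33] yaw 52.6 toolF [ -2.5   0.2 -11.5] toolM [ 0.3  -0.36 -0.17] q7 -0.87 tilt [-5.4  3. ]
```

Request:
arm_command(rows=[{"fingers":-1,"x":0,"y":0,"z":0.0002,"ax":0,"ay":0,"az":5},{"fingers":-1,"x":0,"y":0,"z":0.0002,"ax":0,"ay":0,"az":5},{"fingers":-1,"x":0,"y":0,"z":0.0002,"ax":0,"ay":0,"az":5}])

```text
clock: 34.53
tcp_pos: [0.4825, -0.0815, 0.131]
orientation: [-2.969, -1.014, 0.006]
contact_force: [-1.2, -2.4, 13.6]
grip_width: 0.0334
gripper_force: 109.6
```

```bash
python3 -c "
from h import *
w()"
```

```text
t 34.53 z [482.51 -81.46 130.97] yaw 37.7 toolF [ -2.4   1.1 -13.6] toolM [ 0.15 -0.63 -0.44] q7 -1.1 tilt [-5.   2.3]
```

Request:
arm_command(rows=[{"fingers":-1,"x":0,"y":0,"z":0.0002,"ax":0,"ay":0,"az":5},{"fingers":-1,"x":0,"y":0,"z":0.0002,"ax":0,"ay":0,"az":5}])

```text
clock: 34.7
tcp_pos: [0.4826, -0.0817, 0.1307]
orientation: [-3.047, -0.752, 0.007]
contact_force: [-1.7, -2.2, 15.7]
grip_width: 0.0335
gripper_force: 109.8
```

```bash
python3 -c "
from h import *
w()"
```

```text
t 34.7 z [482.57 -81.66 130.74] yaw 27.7 toolF [ -2.6   1.1 -15.7] toolM [ 0.01 -0.77 -0.6 ] q7 -1.26 tilt [-4.8  1.9]
```

```bash
python3 -c "
from h import *
def an(f,n):
  o=None;c=cloud(f)
  d=np.hypot(c[...,0]-.4825,c[...,1]+.0812)
  m=(d<.015)&(d>.006)&(abs(c[...,2]-.142)<.006);print(n,'top',m.sum(),np.median(c[...,2][m]).round(5),end=' ')
  e=np.hypot(c[...,0]-.4822,c[...,1]+.0808); m=(e>.0185)&(e<.0250)&(abs(c[...,2]-.077)<.004); print('rim',m.sum(),np.median(c[...,2][m]).round(5),end=' ')
  m=(d>.019)&(d<.0212)&(abs(c[...,2]-.101)<.004); print('collar',m.sum(),(np.percentile(c[...,2][m],[50,90]).round(5) if m.any() else ''),end=' ')
  m=(e>.03)&(e<.12)&(abs(c[...,2])<.005);print('bench',m.sum(),np.median(c[...,2][m]).round(5) if m.any() else '')
for n in('w9','w10'): an(dict(np.load('pics/'+n+'.png.npz')),n)
an(grab('wrist','w11.png'),'now')
for n in('side_rel','end'): an(dict(np.load('pics/'+n+'.png.npz')),n)
an(grab('side'),'side now')
w()
"
```

```text
w9 top 2408 0.14179 rim 993 0.07612 collar 447 [0.10123 0.10236] bench 33248 -0.0007
w10 top 2359 0.14242 rim 937 0.07627 collar 340 [0.10226 0.10311] bench 32086 -0.00064
now top 2438 0.14109 rim 1039 0.07614 collar 316 [0.10035 0.10133] bench 33678 -0.00072
side_rel top 17 0.14703 rim 66 0.07779 collar 4 [0.10182 0.1019 ] bench 3417 0.00132
end top 75 0.14277 rim 57 0.07742 collar 16 [0.10187 0.1037 ] bench 3469 0.00132
side now top 11 0.14356 rim 58 0.07757 collar 13 [0.1025  0.10459] bench 3584 0.00126
t 34.8 z [482.56 -81.66 130.73] yaw 27.7 toolF [ -3.9  -0.3 -14. ] toolM [-0.3  -0.67  0.11] q7 -1.26 tilt [-4.8  2. ]
```

Rim-referenced wrist depth gives head ≈121.9 mm on the upper flanks. Angle from height is 348° and from yaw 361°, so about 355°. Add 5°, ease the push, and finish holding.

Request:
arm_command(rows=[{"fingers":-1,"x":0,"y":0,"z":0.0002,"ax":0,"ay":0,"az":5},{"fingers":-1,"x":0,"y":0,"z":-0.0005,"ax":0,"ay":0,"az":1},{"fingers":-1,"x":0,"y":0,"z":-0.0003,"ax":0,"ay":0,"az":0},{"fingers":-1,"x":0,"y":0,"z":0,"ax":0,"ay":0,"az":0}])

```text
clock: 35.13
tcp_pos: [0.4824, -0.0819, 0.1307]
orientation: [-3.081, -0.598, 0.007]
contact_force: [-1.3, -3.0, 7.0]
grip_width: 0.0338
gripper_force: 109.2
```

```bash
python3 -c "
from h import *
w()
f=grab('wrist'); c=cloud(f); d=np.hypot(c[...,0]-.4825,c[...,1]+.0812); m=(d<.015)&(d>.006)&(abs(c[...,2]-.142)<.006); p=c[m]
A=np.c_[p[:,:2]-[.4825,-.0812],np.ones(len(p))];print(np.linalg.lstsq(A,p[:,2],rcond=None)[0].round(4))
print(r.get_obs()['gripper_force'],r.get_obs()['grip_width'])"
```

```text
t 35.13 z [482.41 -81.86 130.67] yaw 22.0 toolF [-2.4  2.3 -7. ] toolM [-0.84 -0.24 -0.04] q7 -1.35 tilt [-4.9  2.2]
[-0.0103  0.0024  0.141 ]
109.27181839942932 0.033515792497922844
```

```bash
python3 -c "
from bench import r
print(r.hand_in())"
```

```text
the job is handed in; nothing more can be done
None
```

I handed the job in at about 35 s: the bolt dropped into the thread, was turned forward about 355–365° (not exactly one turn), is level within 0.6° and is still held by its head. The head stopped near 122 mm instead of 120 because something in the bore, probably the nozzle root, blocked the tip, and the resistance there had me release and regrip the bolt and turn it back and forth, so it was not one clean turn.

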